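Load and index the implant vial turntable

TASK

Turn the white turntable by its red post until it clicks into the middle detent, where the mouth of its blue channel faces the tipping tray; then raise the bar end of the tray so that all three yellow vials roll in single file into the channel, and lower the tray again. Finally turn the turntable, with the vials in it, to the detent where the closed, orange-marked end of the channel points at the blue reader, and let go. Do not touch the vials, the channel, the white disc or the shelf above with the robot, and leave the other things on the bench where they stand.

Things in the scene. Friction and masses are not known exactly. Their poses are not given: they have to be found in the camera images.
- station: Fixed aluminium base. Origin on the work surface (z = 0) on the turntable's vertical axis. 'Station' coordinates below are in its frame: +y runs from the turntable along the tray to its bar, +x away from the robot, under the shelf; it may stand turned by up to 10 degrees. A 35 x 26 mm steel block, 40 mm high, holding the detent ball, stands at station x = -0.142.
- turntable (a joint): Turntable angle, rad, counter-clockwise from above. White disc, radius 103 mm, top at z = 36 mm. Sprung detents at -0.87, 0 (channel mouth faces tray) and +0.87; stops at +-1.35; starts between -1.3 and -0.3. Let go within 0.06 rad of a detent it snaps in; elsewhere light friction holds it. Riding in or out of a detent takes about 5 N at the post: grip it with 20 N or more.
- post_grip (a point): Grip point on the turntable's upright red post (20 mm diameter, z = 36 to 186 mm, 30 mm collar below 48 mm): 90 mm from the axis, z = 172 mm, at station angle = turntable joint value (on station +x at 0), at or under the shelf edge. Take it with the tool tilted 22 to 40 degrees, fingers pointing down and away from the robot, closing along station y; it may turn in the fingers.
- channel_end (a point): Outside of the closed, orange-marked end of the blue channel, 106 mm from the axis, z = 60 mm; +y along the channel towards its mouth (closed end at station -y at joint 0). The channel spans the disc: 80 mm wide (70 inside), 208 mm long; floor falls 7 degrees to the closed end, where vials settle. Highest edges z = 87 mm (mouth), 77 mm (closed end).
- tray (a joint): Tray tip angle, rad: 0 at rest, grows as the bar end is lifted; stop at 0.6. At rest the floor falls 5 degrees away from the mouth, so the vials stay; raised slowly to about 0.40 they all roll out of the mouth in a second or so. Let go, the tray falls back to 0 by its weight; about 2 N lift it.
- tray_hinge (a point): Middle of the tray's hinge axis (along station x), at the mouth, at station (0, 0.119), z = 69 mm. Steel tray 78 mm wide with 24 mm side rails, 173 mm long along station +y.
- tray_handle (a point): Middle of the tray's red bar (14 mm diameter, 78 mm free between its cheeks, along station x), at rest 191 mm beyond the hinge axis along station +y, at z = 115 mm; it moves on a circle about the hinge axis. Pinch it from above, or tilted like the post, fingers closing along station y; it may turn in the fingers.
- vial1: Yellow vial with white cap, cylinder 28 mm diameter, 62 mm long, 30 g, lying across the tray (axis along station x). Origin at its middle.
- vial2: As vial1.
- vial3: As vial1.
- reader: Fixed blue round reader with a white collar and green lamp, 50 mm diameter, 78 mm high; origin at the centre of its foot. It stands 165 mm from the turntable axis at one of two spots: station (0.126, -0.106), served by the detent at +0.87, or (-0.126, -0.106), served by the detent at -0.87. The jar has the other spot.
- jar: Bystander: frosted jar with steel lid, 50 mm diameter, 76 mm high, origin at the centre of its foot, at the reader's other spot.
- shelf: Fixed clear shelf on two posts. Origin on the work surface below its centre, axes as the station's. Board 150 x 820 mm, underside z = 358 mm, front edge 77 mm to the robot's side of the origin (station x about +0.075), over the whole station's length. A black strip hangs 58 mm behind the origin down to z = 307 mm, with tools on it (down to 155 mm) 0.30 m right and 0.265 m left of the origin.
- device_can: Bystander: titanium device can, 50 x 62 x 12 mm, lying in front of the station. Origin under its centre.
- sample_pot: Bystander: white pot with red cap, 48 mm diameter, 69 mm high, in front of the tray. Origin under its centre.
- steel_bowl: Bystander: steel bowl, 120 mm diameter, 45 mm high, right of the station.
- driver: Bystander: screwdriver, 160 mm long, lying at the front right.
- gauge_case: Bystander: dark wooden case, 90 x 130 x 35 mm, front left.
Not all that is in view belongs to the job. Leave any green look-alike of the vial1 alone.

How it is judged:
By the outcome, as a careful person would: the job done as asked, in the order asked, and still so for the second after the job is handed in, with the robot touching nothing.
It also fails if it takes over 72 s, if anything falls off the work surface, if the arm or the gripper's body presses on something with over 40 N, if the wrist force passes 120 N, or if a joint passes its speed limit or range.

ROBOT

A 7-joint arm with a two-finger parallel gripper is mounted at the origin on the work surface. World frame = base frame: x ahead of the robot, y to its left, z up, the work surface at z = 0. Lengths are in m, angles in rad, forces in N, time in s.
With the tool pointing down it reaches from about 0.425 to 0.875 m from the base axis. Payload 4.7 kg.
Tool frame: the origin (TCP) lies at the very end of the fingers, on their centre line; the grasp point (between the pads) lies 19 mm behind it; z points along the fingers, y is the line along which they close (so a half turn about z gives the same grasp; the last joint's range is limited). The gripper opens to 87 mm and grips with 3 to 60 N. Pads are 19 mm wide; open, the fingers measure 117 mm over their backs; the gripper's body (75 mm by 190 mm) begins 51 mm behind the grasp point.
Start: joints at [-1.218, 0.321, -0.07, 1.45, 0.023, 1.371, -0.057], TCP at [0.216, 0.613, 0.223] pointing down, gripper open.
Joint ranges: [-2.86, 2.86], [-0.3, 2.09], [-1.38, 1.24], [0.06, 2.45], [-1.56, 4.7], [0.09, 2.05], [-2.69, 2.69]. Speed limits (rad/s): [2.57, 2.57, 3.14, 3.14, 3.14, 3.14, 3.14].

INTERFACE

Orientations are given as a rotation vector (axis times angle).
In Python, from bench import ctrl, vision gives the robot as it stands.
- The arm moves only by the tool jog_arm, never from a script. Its argument "increments" is a list of rows, each an object of numbers: "tx", "ty", "tz": the shift along the tool's x, y, z in mm; "wx", "wy", "wz": the turn, a rotation vector about the tool's x, y, z in rad; "gripper": the opening, from 0 (shut) to 1 (fully open). In form: [{"tx": .., "ty": .., "tz": .., "wx": .., "wy": .., "wz": .., "gripper": ..}, ...]. A call has exactly 5 rows; each row is the pose to reach, as a shift and turn from the pose commanded when the call began, along the tool's axes at that moment; what a row does not reach only later rows make up. A row lasts 1/12 s, in which the tool goes at most 41.7 mm and 7.16 degrees, less where a joint would pass 70% of its speed; a pose out of reach is approached as far as the arm can. A call with a gripper value outside its range is refused whole. The fingers move at their own pace and stop on an object; "grip_force" is the grip in N (left out, the last holds). Time passes only in rows, so rows that repeat a pose let the fingers close, or fill a call up. It gives the time, the measured TCP pose, the force, the opening and the grip force at its end, in the units of the state.
- ctrl.get_state(): the state, without advancing time (a new reading comes with each control period).
- vision.get_image(name): name is "scene" or "top" or "wrist"; returns a dict with "color" (400x640x3 uint8, blue, green, red), "fx", "fy", "cx", "cy" (pixels), "k1" (the pictures are not rectified: a ray, as slopes to the right and down, at radius r is drawn at 1 + k1 r^2 times it, then the intrinsics apply), "extrinsics" (4x4, takes a point from world to camera coordinates). Camera axes: x right, y down, z forward; pixel columns grow to the right and rows downward; lengths in m; the calibration is good to about 2 mm. A picture is of the moment at which its call begins. There is no depth.
- ctrl.close_job(): hands the job in; it is judged then, once.
Trained networks look in the newest picture that a camera, given by its name, has taken for a name from the list of things; names that differ only in an ending like _2 or _b are one class to them, and where a whole thing is asked for, a point or a joint stands for the part that bears it (a point fixed in the world has none). Each returns a list of dicts, best first, with "conf" (0 to 1); they miss things now and then, are a little off and sometimes report something else, mostly with a low value. They report only what shows in the picture. A call takes as long as a camera call. They do not tell look-alikes from the thing itself.
- vision.spot_in(camera, thing): "bbox" ([left, top, right, bottom] in pixels, round what is visible of it).
The state is a dict: "time": time; "joint_positions": joint angles; "qd": joint speeds; "joint_torque": joint torques, N m; "position": TCP position; "tool_rot": TCP orientation; "ft_force": force on the tool from outside, world axes, zero at the start; "torque": the same for the moment, N m; "grip_width": opening from 0.0 (shut) to 1.0 (fully open); "grip_force": force on a finger pad.
Only numpy, scipy, OpenCV 4.12 (cv2) and the standard library are available. Lean on these libraries where they do the work, as an engineer would, in place of code of your own. Each camera call takes 0.05 s, during which the arm holds its last target. There are 200 camera calls.

## Working session

There is one attempt and no reset: what is moved stays moved. The work goes in short steps, Python scripts to look and compute and a tool call to move; the robot and the scene stay as the last step left them, time stands still between calls to the robot, and variables do not carry over. Pictures are saved under pics/ and viewed, at most 10 in all, crops included, and the job is handed in when it is done.

Besides the shell and the picture viewer there is one more tool, called after "Request:" by a JSON object that holds its "name" and its "arguments", one argument or row to a line. jog_arm: Moves the arm, as the interface text tells. Its arguments: {"type":"object","properties":{"increments":{"type":"array"},"grip_force":{"type":"number"}},"required":["increments"]}

```bash
mkdir -p pics; ls
cat > h.py <<'E'
import numpy as np, cv2
from scipy.spatial.transform import Rotation as R
from bench import ctrl, vision
E
python3 - <<'E'
from h import *
s=ctrl.get_state(); print({k:np.round(v,3).tolist() for k,v in s.items()})
for c in ["scene","top"]:
    im=vision.get_image(c); cv2.imwrite(f"pics/{c}1.png",im["color"]); print(c,im["fx"],im["cx"],im["cy"],im["k1"]); print(np.round(im["extrinsics"],3).tolist())
    for t in ["turntable","post_grip","channel_end","tray","tray_handle","vial1","reader","jar","device_can","sample_pot","steel_bowl","driver","gauge_case","station"]:
        print(t,[(np.round(d["bbox"]).astype(int).tolist(),round(d["conf"],2)) for d in vision.spot_in(c,t)[:5]])
E
```

```text
pics
{'time': 0.0, 'joint_positions': [-1.218, 0.322, -0.07, 1.452, 0.023, 1.371, -0.057], 'qd': [0.001, -0.001, 0.001, 0.001, 0.0, -0.001, 0.0], 'joint_torque': [0.0, -49.129, -0.404, -31.253, -0.064, 0.043, 0.0], 'position': [0.216, 0.613, 0.221], 'tool_rot': [-0.53, -3.096, 0.003], 'ft_force': [0.02, 0.807, 0.002], 'torque': [-0.018, 0.017, -0.03], 'grip_force': 0.0, 'grip_width': 0.999}
scene 371.96716702049116 318.994544225263 196.1758772513422 0.0024704838455756237
[[-0.941, 0.337, 0.002, 0.48], [0.319, 0.892, -0.32, -0.144], [-0.11, -0.301, -0.947, 1.411], [0.0, 0.0, 0.0, 1.0]]
turntable [([273, 143, 321, 208], 0.88), ([295, 199, 340, 264], 0.53)]
post_grip [([271, 144, 324, 206], 0.93)]
channel_end [([270, 143, 322, 207], 0.77), ([333, 175, 352, 196], 0.25)]
tray [([298, 203, 346, 260], 0.87), ([270, 144, 322, 210], 0.32)]
tray_handle [([294, 203, 344, 260], 0.88)]
vial1 [([310, 220, 328, 236], 0.73), ([335, 280, 354, 286], 0.72), ([313, 233, 331, 246], 0.67), ([318, 236, 331, 252], 0.66), ([385, 237, 397, 256], 0.59)]
reader []
jar [([305, 131, 322, 153], 0.46)]
device_can [
[... 492 characters left out ...]
48)]
post_grip [([324, 134, 398, 214], 0.86), ([269, 164, 279, 188], 0.59)]
channel_end [([322, 130, 401, 212], 0.69)]
tray [([244, 160, 317, 196], 0.88)]
tray_handle [([246, 158, 319, 196], 0.74)]
vial1 [([236, 214, 259, 227], 0.77), ([229, 250, 251, 262], 0.69), ([213, 178, 227, 199], 0.6), ([278, 163, 287, 187], 0.57), ([260, 169, 267, 192], 0.51)]
reader [([380, 121, 400, 136], 0.59)]
jar [([392, 207, 411, 222], 0.6)]
device_can [([326, 217, 348, 240], 0.59)]
sample_pot [([287, 224, 305, 240], 0.47)]
steel_bowl [([453, 178, 490, 224], 0.67)]
driver [([435, 259, 449, 285], 0.65), ([324, 130, 399, 213], 0.49)]
gauge_case [([136, 222, 192, 264], 0.58)]
station [([245, 133, 397, 225], 0.86)]
```

Run:
```python
from h import *
im=cv2.imread("pics/top1.png")[100:290,190:440]; cv2.imwrite("pics/top1c.png",cv2.resize(im,None,fx=3.1,fy=3.1,interpolation=cv2.INTER_CUBIC))
im=cv2.imread("pics/scene1.png")[80:310,210:460]; cv2.imwrite("pics/scene1c.png",cv2.resize(im,None,fx=2.6,fy=2.6,interpolation=cv2.INTER_CUBIC))
```

```text
(no output)
```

View pics/top1c.png

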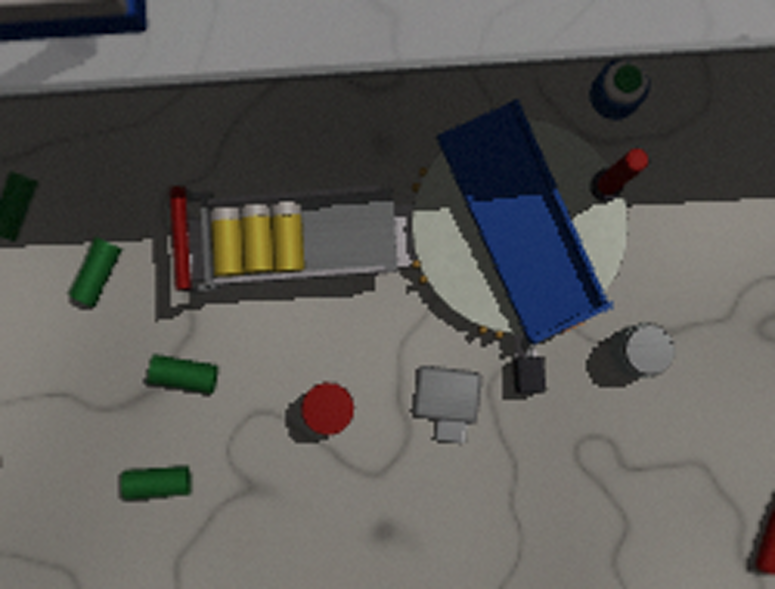

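View pics/scene1c.png

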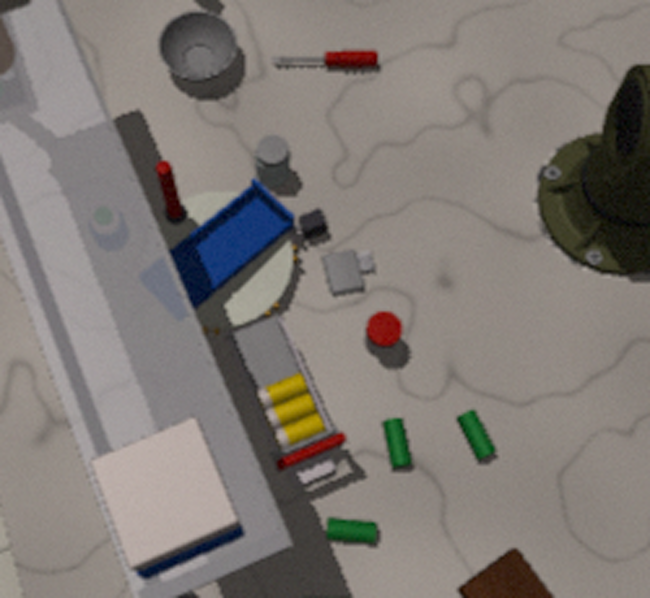

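The top crop shows the tray at left with its red bar at (180,238), three yellow vials at (227–288,240), the turntable centre near (520,225), and the red post top at (637,158). The blue reader with its green lamp is on the far side at (625,85) and the jar is on the near side at (650,350), so the detent to end on is +0.87. The green cylinders at (17,205), (95,273), (182,375) and (155,483) are look-alikes. The yellow vials lying in the tray are the ones meant.

```bash
cat >> h.py <<'E'
from scipy.optimize import least_squares
def proj(im,p):
    p=np.atleast_2d(p); c=p@im["extrinsics"][:3,:3].T+im["extrinsics"][:3,3]
    u=c[:,:2]/c[:,2:]; u=u*(1+im["k1"]*(u**2).sum(1,keepdims=True))
    return u*[im["fx"],im["fy"]]+[im["cx"],im["cy"]]
def unproj(im,px,z):
    u0=(np.array(px,float)-[im["cx"],im["cy"]])/[im["fx"],im["fy"]]; u=u0.copy()
    for _ in range(5): u=u0/(1+im["k1"]*(u@u))
    E=im["extrinsics"]; d=E[:3,:3].T@np.r_[u,1]; o=-E[:3,:3].T@E[:3,3]
    return o+d*(z-o[2])/d[2]
E
python3 - <<'E'
from h import *
T=vision.get_image("top"); S=vision.get_image("scene")
t=lambda a,b:np.array([a/3.1+190,b/3.1+100]); s=lambda a,b:np.array([a/2.6+210,b/2.6+80])
st=lambda q,x,y,z:np.r_[q[:2]+np.array([x*np.cos(q[2])-y*np.sin(q[2]),x*np.sin(q[2])+y*np.cos(q[2])]),z]
obs=[(T,t(178,189),(.039,.310,.115)),(T,t(182,289),(-.039,.310,.115)),(T,t(650,350),(-.126,-.106,.076)),(T,t(628,78),(.126,-.106,.078)),(T,t(530,376),(-.142,0,.040)),(T,t(637,158),'p'),
(S,s(282,464),(.039,.310,.115)),(S,s(342,438),(-.039,.310,.115)),(S,s(273,150),(-.126,-.106,.076)),(S,s(164,166),'p'),(S,s(314,220),(-.142,0,.04))]
def f(q):
    return np.concatenate([proj(im,st(q,*(o if o!='p' else (.09*np.cos(q[3]),.09*np.sin(q[3]),.186))))[0]-px for im,px,o in obs])
r=least_squares(f,[.6,-.1,0,-.8],loss="soft_l1"); print(np.round(r.x,4)); print(np.round(f(r.x).reshape(-1,2),1).tolist())
for n,px,z in [("pot",t(328,408),.069),("can",t(447,395),.012),("g1",t(95,273),.014),("g2",t(182,375),.014),("g0",t(17,205),.014)]: print(n,np.round(unproj(T,px,z),3))
for n,o in [("bar",(0,.31,.115)),("post",(.09*np.cos(r.x[3]),.09*np.sin(r.x[3]),.172))]: print(n,np.round(st(r.x,*o),4))
E
```

```text
[ 0.5692 -0.099   0.065  -1.1976]
[[-0.4, 2.1], [-0.1, -1.9], [-0.2, 0.2], [0.1, 0.1], [0.2, 0.0], [-0.4, 0.6], [0.1, -0.1], [-0.5, 0.2], [-0.2, -0.6], [-0.4, 0.2], [-0.5, -0.6]]
pot [0.399 0.081 0.069]
can [ 0.41  -0.031  0.012]
g1 [0.527 0.307 0.014]
g2 [0.429 0.223 0.014]
g0 [0.593 0.383 0.014]
bar [0.5491 0.2103 0.115 ]
post [ 0.6074 -0.1805  0.172 ]
```

```bash
cat >> h.py <<'E'
Q=[0.5692,-0.099,0.065]
def W(x,y,z):  # station -> world
    return np.r_[Q[0]+x*np.cos(Q[2])-y*np.sin(Q[2]),Q[1]+x*np.sin(Q[2])+y*np.cos(Q[2]),z]
def O(tilt=30,yaw=0):
    t=np.radians(tilt);s,c=np.sin(t),np.cos(t)
    return R.from_euler('z',Q[2]+yaw)*R.from_matrix(np.array([[-c,0,-s],[0,1,0],[s,0,-c]]).T)
def G(g,o,back=0): # TCP pose for grasp point g (world), backed off along tool z
    return g+o.as_matrix()[:,2]*(.019-back)
def plan(poses,start=None):
    if start is None: s=ctrl.get_state(); start=(s["position"],R.from_rotvec(s["tool_rot"]))
    p,o=np.array(start[0]),start[1]
    for q,oq in poses:
        d=o.inv().apply(q-p)*1000; w=(o.inv()*oq).as_rotvec(); print(np.round(d,1).tolist(),np.round(w,3).tolist()); p,o=q,oq
def st():
    s=ctrl.get_state(); print({k:np.round(s[k],3).tolist() for k in ["time","position","tool_rot","ft_force","grip_width","grip_force","joint_positions"]})
E
python3 - <<'E'
from h import *
o=O(); s=ctrl.get_state(); o0=R.from_rotvec(s["tool_rot"])
a=R.from_rotvec((o*o0.inv()).as_rotvec()*.8)*o0
g=W(.09*np.cos(-1.1976),.09*np.sin(-1.1976),.172)
print(G(g,o,.1))
plan([(np.array([.35,.48,.27]),a),(np.array([.46,.31,.28]),o),(np.array([.50,.11,.28]),o),(np.array([.51,-.09,.28]),o),(G(g,o,.08),o)])
E
```

```text
[ 0.56697315 -0.18312731  0.24214806]
[-170.6, -81.0, -47.4] [-0.085, -0.413, -0.316]
[-108.0, -168.2, 34.1] [-0.021, -0.103, -0.079]
[-23.3, -202.2, 13.5] [0.0, 0.0, 0.0]
[2.6, -200.2, -1.5] [0.0, 0.0, 0.0]
[-25.1, -96.6, 78.2] [0.0, 0.0, 0.0]
```

Request:
{"name": "jog_arm", "arguments": {
  "increments": [
    {"tx": -34,"ty": -16,"tz": -9,"wx": -0.017,"wy": -0.083,"wz": -0.063,"gripper": 1},
    {"tx": -68,"ty": -32,"tz": -19,"wx": -0.034,"wy": -0.165,"wz": -0.126,"gripper": 1},
    {"tx": -102,"ty": -49,"tz": -28,"wx": -0.051,"wy": -0.248,"wz": -0.19,"gripper": 1},
    {"tx": -137,"ty": -65,"tz": -38,"wx": -0.068,"wy": -0.33,"wz": -0.253,"gripper": 1},
    {"tx": -171,"ty": -81,"tz": -47,"wx": -0.085,"wy": -0.413,"wz": -0.316,"gripper": 1}
  ]
}}

```text
time: 2.02
position: [0.3516, 0.4792, 0.2708]
tool_rot: [0.019, 2.717, 0.021]
ft_force: [-0.3, -0.7, 0.1]
grip_width: 1.001
grip_force: 0.0
```

Request:
{"name": "jog_arm", "arguments": {
  "increments": [
    {"tx": -22,"ty": -34,"tz": 7,"wx": -0.004,"wy": -0.02,"wz": -0.016,"gripper": 1},
    {"tx": -43,"ty": -67,"tz": 14,"wx": -0.008,"wy": -0.041,"wz": -0.032,"gripper": 1},
    {"tx": -65,"ty": -101,"tz": 20,"wx": -0.013,"wy": -0.062,"wz": -0.047,"gripper": 1},
    {"tx": -86,"ty": -135,"tz": 27,"wx": -0.017,"wy": -0.082,"wz": -0.063,"gripper": 1},
    {"tx": -108,"ty": -168,"tz": 34,"wx": -0.021,"wy": -0.103,"wz": -0.079,"gripper": 1}
  ]
}}

```text
time: 2.43
position: [0.4611, 0.3082, 0.2799]
tool_rot: [-0.087, 2.616, 0.024]
ft_force: [0.7, 0.1, -0.1]
grip_width: 1.001
grip_force: 0.0
```

Request:
{"name": "jog_arm", "arguments": {
  "increments": [
    {"tx": -5,"ty": -40,"tz": 3,"gripper": 1},
    {"tx": -9,"ty": -81,"tz": 5,"gripper": 1},
    {"tx": -14,"ty": -121,"tz": 8,"gripper": 1},
    {"tx": -18,"ty": -162,"tz": 11,"gripper": 1},
    {"tx": -23,"ty": -202,"tz": 13,"gripper": 1}
  ]
}}

```text
validation failed for argument at $.in...
```

Run:
```python
from h import *
st(); o=O(); g=W(.09*np.cos(-1.1976),.09*np.sin(-1.1976),.172)
plan([(np.array([.51,-.09,.28]),o),(G(g,o,.08),o)])
```

```text
{'time': 2.433, 'position': [0.461, 0.308, 0.28], 'tool_rot': [-0.087, 2.616, 0.024], 'ft_force': [0.746, 0.116, -0.071], 'grip_width': 1.001, 'grip_force': 0.0, 'joint_positions': [-1.044, -0.219, 0.138, 1.997, 0.481, 1.042, 0.554]}
[-19.5, -400.5, 10.9] [0.001, 0.001, 0.001]
[-25.1, -96.6, 78.2] [0.0, 0.0, 0.0]
```

Request:
{"name": "jog_arm", "arguments": {
  "increments": [
    {"tx": -5,"ty": -40,"tz": 3,"wx": 0,"wy": 0,"wz": 0,"gripper": 1},
    {"tx": -9,"ty": -80,"tz": 5,"wx": 0,"wy": 0,"wz": 0,"gripper": 1},
    {"tx": -14,"ty": -120,"tz": 8,"wx": 0,"wy": 0,"wz": 0,"gripper": 1},
    {"tx": -18,"ty": -160,"tz": 11,"wx": 0,"wy": 0,"wz": 0,"gripper": 1},
    {"tx": -22,"ty": -200,"tz": 13,"wx": 0,"wy": 0,"wz": 0,"gripper": 1}
  ]
}}

```text
time: 2.85
position: [0.4977, 0.192, 0.2778]
tool_rot: [-0.09, 2.624, 0.02]
ft_force: [-3.1, -0.8, 1.8]
grip_width: 0.998
grip_force: 0.0
```

Request:
{"name": "jog_arm", "arguments": {
  "increments": [
    {"tx": 0,"ty": -40,"tz": 0,"wx": 0,"wy": 0,"wz": 0,"gripper": 1},
    {"tx": 1,"ty": -80,"tz": -1,"wx": 0,"wy": 0,"wz": 0,"gripper": 1},
    {"tx": 1,"ty": -120,"tz": -1,"wx": 0,"wy": 0,"wz": 0,"gripper": 1},
    {"tx": 2,"ty": -160,"tz": -2,"wx": 0,"wy": 0,"wz": 0,"gripper": 1},
    {"tx": 2,"ty": -200,"tz": -2,"wx": 0,"wy": 0,"wz": 0,"gripper": 1}
  ]
}}

```text
time: 3.27
position: [0.5371, 0.0376, 0.2603]
tool_rot: [-0.086, 2.642, 0.015]
ft_force: [0.4, -0.4, 0.5]
grip_width: 1.0
grip_force: 0.0
```

Run:
```python
from h import *
st(); o=O(); g=W(.09*np.cos(-1.1976),.09*np.sin(-1.1976),.172)
im=vision.get_image("wrist"); cv2.imwrite("pics/w1.png",im["color"])
print("post top/base px",np.round(proj(im,[np.r_[g[:2],.186],np.r_[g[:2],.048]])))
plan([(G(g,o,.06),o),(G(g,o),o)])
```

```text
{'time': 3.267, 'position': [0.537, 0.038, 0.26], 'tool_rot': [-0.086, 2.642, 0.015], 'ft_force': [0.44, -0.443, 0.457], 'grip_width': 1.0, 'grip_force': 0.0, 'joint_positions': [0.177, -0.301, -0.265, 2.084, -0.077, 0.851, 1.575]}
post top/base px [[ 48. 221.]
 [116. 131.]]
[-7.3, -211.5, 66.1] [-0.012, -0.025, -0.007]
[0.0, 0.0, 60.0] [0.0, 0.0, 0.0]
```

View pics/w1.png

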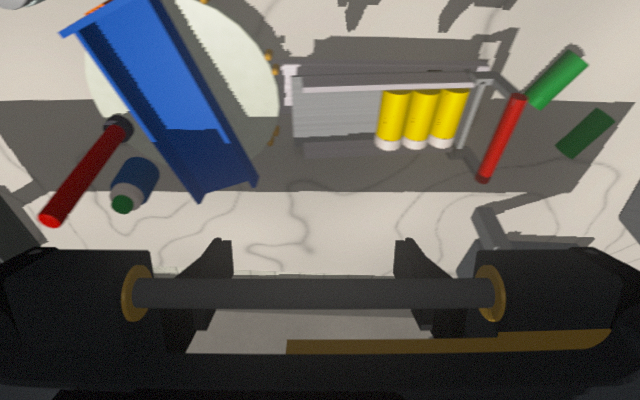

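The wrist view shows the post top at (48,221), exactly where my model predicts it, with the reader at (130,185) and the vials in the tray at (390–455,115). Joint 2 is at its limit, so I'll reduce the tilt to 25° and move outward.

Run:
```python
from h import *
o=O(25); g=W(.09*np.cos(-1.1976),.09*np.sin(-1.1976),.172)
plan([(np.array([.57,-.05,.25]),o),(G(g,o,.06),o),(G(g,o),o)])
```

```text
[-19.3, -79.3, 23.2] [-0.012, 0.062, -0.008]
[6.8, -132.6, 41.9] [0.0, 0.0, 0.0]
[-0.0, -0.0, 60.0] [0.0, 0.0, 0.0]
```

Request:
{"name": "jog_arm", "arguments": {
  "increments": [
    {"tx": -4,"ty": -16,"tz": 5,"wx": -0.002,"wy": 0.012,"wz": -0.002,"gripper": 1},
    {"tx": -8,"ty": -32,"tz": 9,"wx": -0.005,"wy": 0.025,"wz": -0.003,"gripper": 1},
    {"tx": -12,"ty": -48,"tz": 14,"wx": -0.007,"wy": 0.037,"wz": -0.005,"gripper": 1},
    {"tx": -15,"ty": -64,"tz": 18,"wx": -0.01,"wy": 0.05,"wz": -0.006,"gripper": 1},
    {"tx": -19,"ty": -79,"tz": 23,"wx": -0.012,"wy": 0.062,"wz": -0.008,"gripper": 1}
  ]
}}

```text
time: 3.73
position: [0.5699, -0.0392, 0.2502]
tool_rot: [-0.101, 2.704, 0.027]
ft_force: [0.0, -0.2, 0.8]
grip_width: 1.002
grip_force: 0.0
```

Run:
```python
from h import *
st(); o=O(25); g=W(.09*np.cos(-1.1976),.09*np.sin(-1.1976),.172)
plan([(G(g,o,.06),o),(G(g,o),o)])
```

```text
{'time': 3.733, 'position': [0.57, -0.039, 0.25], 'tool_rot': [-0.101, 2.704, 0.027], 'ft_force': [0.005, -0.186, 0.762], 'grip_width': 1.002, 'grip_force': 0.0, 'joint_positions': [0.204, -0.168, -0.127, 1.987, -0.111, 0.893, 1.77]}
[8.6, -143.7, 40.8] [0.007, -0.001, 0.008]
[-0.0, -0.0, 60.0] [0.0, 0.0, 0.0]
```

Request:
{"name": "jog_arm", "arguments": {
  "increments": [
    {"tx": 2,"ty": -29,"tz": 8,"wx": 0.001,"wy": 0,"wz": 0.002,"gripper": 1},
    {"tx": 3,"ty": -58,"tz": 16,"wx": 0.003,"wy": 0,"wz": 0.003,"gripper": 1},
    {"tx": 5,"ty": -86,"tz": 24,"wx": 0.004,"wy": 0,"wz": 0.005,"gripper": 1},
    {"tx": 7,"ty": -115,"tz": 33,"wx": 0.006,"wy": 0,"wz": 0.006,"gripper": 1},
    {"tx": 9,"ty": -144,"tz": 41,"wx": 0.007,"wy": 0,"wz": 0.008,"gripper": 1}
  ]
}}

```text
time: 4.15
position: [0.5899, -0.182, 0.2083]
tool_rot: [-0.089, 2.704, 0.02]
ft_force: [-0.6, -0.1, 0.2]
grip_width: 0.996
grip_force: 0.0
```

Run:
```python
from h import *
st(); o=O(25); g=W(.09*np.cos(-1.1976),.09*np.sin(-1.1976),.172)
im=vision.get_image("wrist"); cv2.imwrite("pics/w2.png",im["color"])
print("post top/base px",np.round(proj(im,[np.r_[g[:2],.186],np.r_[g[:2],.048]])))
plan([(G(g,o),o)])
```

```text
{'time': 4.15, 'position': [0.59, -0.182, 0.208], 'tool_rot': [-0.089, 2.704, 0.02], 'ft_force': [-0.617, -0.099, 0.17], 'grip_width': 0.996, 'grip_force': 0.0, 'joint_positions': [0.302, -0.019, 0.058, 1.937, -0.236, 0.836, 2.121]}
post top/base px [[310. 247.]
 [311. 135.]]
[-3.0, 8.1, 58.2] [-0.005, -0.002, -0.005]
```

View pics/w2.png

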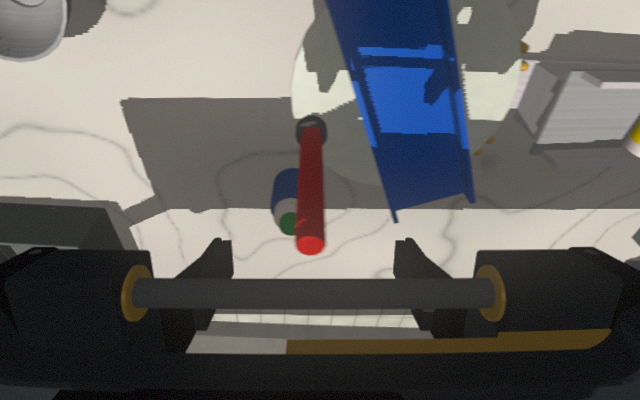

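The post top is at (310,246), centred between the fingers and as predicted. I'll descend and grip.

Request:
{"name": "jog_arm", "arguments": {
  "increments": [
    {"tx": -1,"ty": 4,"tz": 12,"wx": 0,"wy": 0,"wz": 0,"gripper": 1},
    {"tx": -1,"ty": 7,"tz": 24,"wx": 0,"wy": 0,"wz": 0,"gripper": 1},
    {"tx": -2,"ty": 7,"tz": 36,"wx": 0,"wy": 0,"wz": 0,"gripper": 1},
    {"tx": -3,"ty": 7,"tz": 48,"wx": 0,"wy": 0,"wz": 0,"gripper": 0.8},
    {"tx": -3,"ty": 7,"tz": 58,"wx": 0,"wy": 0,"wz": 0,"gripper": 0.6}
  ]
}}

```text
time: 4.62
position: [0.6171, -0.1704, 0.1558]
tool_rot: [-0.092, 2.705, 0.021]
ft_force: [0.0, 0.3, -0.3]
grip_width: 0.918
grip_force: 0.0
```

Request:
{"name": "jog_arm", "arguments": {
  "grip_force": 35,
  "increments": [
    {"tx": 0,"ty": 0,"tz": 0,"wx": 0,"wy": 0,"wz": 0,"gripper": 0.4},
    {"tx": 0,"ty": 0,"tz": 0,"wx": 0,"wy": 0,"wz": 0,"gripper": 0.2},
    {"tx": 0,"ty": 0,"tz": 0,"wx": 0,"wy": 0,"wz": 0,"gripper": 0},
    {"tx": 0,"ty": 0,"tz": 0,"wx": 0,"wy": 0,"wz": 0,"gripper": 0},
    {"tx": 0,"ty": 0,"tz": 0,"wx": 0,"wy": 0,"wz": 0,"gripper": 0}
  ]
}}

```text
time: 5.03
position: [0.6168, -0.1726, 0.1582]
tool_rot: [-0.088, 2.703, 0.019]
ft_force: [0.3, 0.1, 0.0]
grip_width: 0.557
grip_force: 0.0
```

Request:
{"name": "jog_arm", "arguments": {
  "increments": [
    {"tx": 0,"ty": 0,"tz": 0,"wx": 0,"wy": 0,"wz": 0,"gripper": 0},
    {"tx": 0,"ty": 0,"tz": 0,"wx": 0,"wy": 0,"wz": 0,"gripper": 0},
    {"tx": 0,"ty": 0,"tz": 0,"wx": 0,"wy": 0,"wz": 0,"gripper": 0},
    {"tx": 0,"ty": 0,"tz": 0,"wx": 0,"wy": 0,"wz": 0,"gripper": 0},
    {"tx": 0,"ty": 0,"tz": 0,"wx": 0,"wy": 0,"wz": 0,"gripper": 0}
  ]
}}

```text
time: 5.45
position: [0.617, -0.181, 0.158]
tool_rot: [-0.08, 2.7, 0.005]
ft_force: [6.8, -14.8, -7.0]
grip_width: 0.22
grip_force: 35.0
```

```bash
cat >> h.py <<'E'
def arc(a1,n,o,off=(0,0),a0=None):
    """n calls of 5 rows from the present post angle to a1; offsets relative to measured grasp"""
    s=ctrl.get_state(); o0=R.from_rotvec(s["tool_rot"]); g=s["position"]-.019*o0.as_matrix()[:,2]
    c=np.array(Q[:2]); v=g[:2]-c; a=np.arctan2(v[1],v[0])-Q[2]; print("angle",round(a,3),"radius",round(np.hypot(*v),4),"z",round(g[2],4))
    if a0 is not None: a=a0
    P=lambda b:W(.09*np.cos(b),.09*np.sin(b),.172)
    for k in range(n):
        b0=a+(a1-a)*k/n
        for j in range(1,6):
            b=a+(a1-a)*(k+j/5)/n; print(k,round(b,2),np.round(o.inv().apply(P(b)-P(b0))*1000,1).tolist())
E
python3 - <<'E'
from h import *
st(); o=R.from_rotvec(ctrl.get_state()["tool_rot"]); arc(0,3,o)
E
```

```text
{'time': 5.45, 'position': [0.617, -0.181, 0.158], 'tool_rot': [-0.08, 2.7, 0.005], 'ft_force': [6.815, -14.772, -7.003], 'grip_width': 0.22, 'grip_force': 35.02, 'joint_positions': [0.287, 0.072, 0.047, 1.951, -0.243, 0.719, 2.114]}
angle -1.186 radius 0.0914 z 0.1752
0 -1.11 [-5.9, 3.0, 2.7]
0 -1.03 [-11.5, 6.5, 5.3]
0 -0.95 [-16.8, 10.4, 7.8]
0 -0.87 [-21.9, 14.8, 10.2]
0 -0.79 [-26.6, 19.7, 12.4]
1 -0.71 [-4.4, 5.2, 2.0]
1 -0.63 [-8.4, 10.8, 3.8]
1 -0.55 [-11.9, 16.8, 5.5]
1 -0.47 [-15.1, 23.0, 6.9]
1 -0.4 [-17.8, 29.5, 8.1]
2 -0.32 [-2.2, 6.7, 1.0]
2 -0.24 [-4.0, 13.5, 1.7]
2 -0.16 [-5.2, 20.5, 2.2]
2 -0.08 [-5.9, 27.6, 2.5]
2 0.0 [-6.2, 34.7, 2.6]
```

Request:
{"name": "jog_arm", "arguments": {
  "increments": [
    {"tx": -6,"ty": -1,"tz": 2.5,"wx": 0,"wy": 0,"wz": 0,"gripper": 0},
    {"tx": -11.5,"ty": 0,"tz": 5,"wx": 0,"wy": 0,"wz": 0,"gripper": 0},
    {"tx": -17,"ty": 3.5,"tz": 7.5,"wx": 0,"wy": 0,"wz": 0,"gripper": 0},
    {"tx": -22,"ty": 8,"tz": 10,"wx": 0,"wy": 0,"wz": 0,"gripper": 0},
    {"tx": -26.5,"ty": 13,"tz": 12,"wx": 0,"wy": 0,"wz": 0,"gripper": 0}
  ]
}}

```text
time: 5.87
position: [0.6445, -0.1642, 0.1581]
tool_rot: [-0.083, 2.703, 0.009]
ft_force: [5.0, -12.2, -5.6]
grip_width: 0.216
grip_force: 35.0
```

Request:
{"name": "jog_arm", "arguments": {
  "increments": [
    {"tx": -4.5,"ty": 5,"tz": 2,"wx": 0,"wy": 0,"wz": 0,"gripper": 0},
    {"tx": -8.5,"ty": 11,"tz": 4,"wx": 0,"wy": 0,"wz": 0,"gripper": 0},
    {"tx": -12,"ty": 17,"tz": 5.5,"wx": 0,"wy": 0,"wz": 0,"gripper": 0},
    {"tx": -15,"ty": 23,"tz": 7,"wx": 0,"wy": 0,"wz": 0,"gripper": 0},
    {"tx": -18,"ty": 29.5,"tz": 8,"wx": 0,"wy": 0,"wz": 0,"gripper": 0}
  ]
}}

```text
time: 6.28
position: [0.6651, -0.1362, 0.1586]
tool_rot: [-0.08, 2.697, 0.004]
ft_force: [17.8, -15.8, -15.1]
grip_width: 0.216
grip_force: 35.0
```

Run:
```python
from h import *
st(); o=R.from_rotvec(ctrl.get_state()["tool_rot"]); arc(0,2,o)
```

```text
{'time': 6.283, 'position': [0.665, -0.136, 0.159], 'tool_rot': [-0.08, 2.697, 0.004], 'ft_force': [17.834, -15.774, -15.144], 'grip_width': 0.216, 'grip_force': 34.965, 'joint_positions': [0.21, 0.135, 0.014, 1.882, -0.174, 0.702, 1.962]}
angle -0.469 radius 0.0954 z 0.1758
0 -0.42 [-1.6, 3.8, 0.7]
0 -0.37 [-3.1, 7.7, 1.4]
0 -0.33 [-4.4, 11.7, 2.0]
0 -0.28 [-5.5, 15.7, 2.5]
0 -0.23 [-6.5, 19.8, 2.9]
1 -0.19 [-0.8, 4.1, 0.3]
1 -0.14 [-1.4, 8.3, 0.6]
1 -0.09 [-1.8, 12.5, 0.7]
1 -0.05 [-2.1, 16.7, 0.8]
1 0.0 [-2.2, 20.9, 0.8]
```

Request:
{"name": "jog_arm", "arguments": {
  "increments": [
    {"tx": -4,"ty": 7,"tz": 2,"wx": 0,"wy": 0,"wz": 0,"gripper": 0},
    {"tx": -6,"ty": 14,"tz": 2.5,"wx": 0,"wy": 0,"wz": 0,"gripper": 0},
    {"tx": -7,"ty": 21,"tz": 3,"wx": 0,"wy": 0,"wz": 0,"gripper": 0},
    {"tx": -8,"ty": 28,"tz": 3.5,"wx": 0,"wy": 0,"wz": 0,"gripper": 0},
    {"tx": -8,"ty": 35,"tz": 3.5,"wx": 0,"wy": 0,"wz": 0,"gripper": 0}
  ]
}}

```text
time: 6.7
position: [0.6704, -0.097, 0.1586]
tool_rot: [-0.084, 2.7, 0.01]
ft_force: [6.7, -8.0, -5.1]
grip_width: 0.221
grip_force: 34.9
```

Run:
```python
from h import *
st(); o=R.from_rotvec(ctrl.get_state()["tool_rot"]); arc(0,1,o)
T=vision.get_image("top"); cv2.imwrite("pics/top2.png",T["color"])
cv2.imwrite("pics/top2c.png",cv2.resize(T["color"][120:240,230:420],None,fx=4,fy=4,interpolation=cv2.INTER_CUBIC))
```

```text
{'time': 6.7, 'position': [0.67, -0.097, 0.159], 'tool_rot': [-0.084, 2.7, 0.01], 'ft_force': [6.715, -8.037, -5.138], 'grip_width': 0.221, 'grip_force': 34.938, 'joint_positions': [0.158, 0.13, -0.008, 1.887, -0.129, 0.697, 1.864]}
angle -0.048 radius 0.0931 z 0.1758
0 -0.04 [-0.0, 0.9, 0.0]
0 -0.03 [-0.1, 1.7, 0.0]
0 -0.02 [-0.1, 2.6, 0.0]
0 -0.01 [-0.1, 3.4, 0.0]
0 0.0 [-0.1, 4.3, 0.0]
```

View pics/top2c.png

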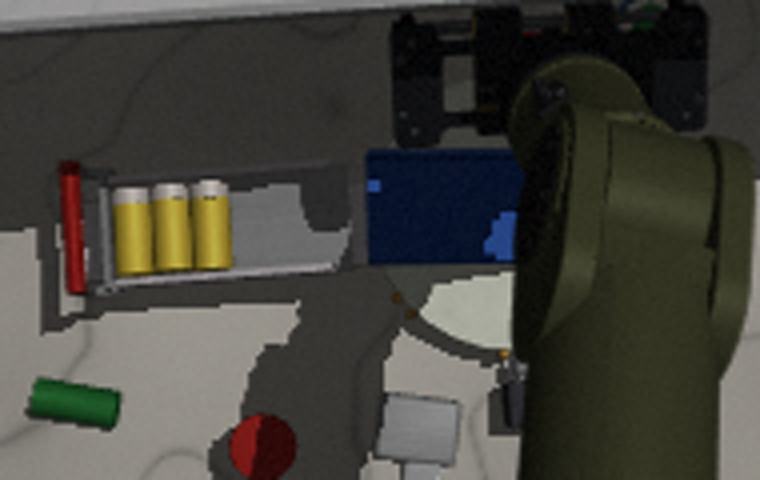

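The channel edges look horizontal (rows 150 and 264) while the tray tilts down to the left, so the joint is about −0.05. I'll push a little further and then let go.

Request:
{"name": "jog_arm", "arguments": {
  "increments": [
    {"tx": 0,"ty": 2,"tz": 0,"wx": 0,"wy": 0,"wz": 0,"gripper": 0},
    {"tx": 0,"ty": 4,"tz": 0,"wx": 0,"wy": 0,"wz": 0,"gripper": 0},
    {"tx": 0,"ty": 6,"tz": 0,"wx": 0,"wy": 0,"wz": 0,"gripper": 0},
    {"tx": 0,"ty": 6,"tz": 0,"wx": 0,"wy": 0,"wz": 0,"gripper": 0},
    {"tx": 0,"ty": 6,"tz": 0,"wx": 0,"wy": 0,"wz": 0,"gripper": 0}
  ]
}}

```text
time: 7.17
position: [0.6699, -0.0926, 0.1587]
tool_rot: [-0.083, 2.7, 0.008]
ft_force: [8.8, -13.2, -6.9]
grip_width: 0.221
grip_force: 34.9
```

Run:
```python
from h import *
st(); o=R.from_rotvec(ctrl.get_state()["tool_rot"]); arc(0,1,o)
```

```text
{'time': 7.167, 'position': [0.67, -0.093, 0.159], 'tool_rot': [-0.083, 2.7, 0.008], 'ft_force': [8.823, -13.166, -6.918], 'grip_width': 0.221, 'grip_force': 34.943, 'joint_positions': [0.151, 0.127, -0.01, 1.89, -0.121, 0.695, 1.849]}
angle -0.0 radius 0.0928 z 0.1758
0 -0.0 [0.0, 0.0, -0.0]
0 -0.0 [0.0, 0.0, -0.0]
0 -0.0 [0.0, 0.0, -0.0]
0 -0.0 [0.0, 0.0, -0.0]
0 0.0 [0.0, 0.0, -0.0]
```

Request:
{"name": "jog_arm", "arguments": {
  "increments": [
    {"tx": 0,"ty": -3,"tz": 0,"wx": 0,"wy": 0,"wz": 0,"gripper": 0},
    {"tx": 0,"ty": -6,"tz": 0,"wx": 0,"wy": 0,"wz": 0,"gripper": 1},
    {"tx": 0,"ty": -6,"tz": 0,"wx": 0,"wy": 0,"wz": 0,"gripper": 1},
    {"tx": 0,"ty": -6,"tz": 0,"wx": 0,"wy": 0,"wz": 0,"gripper": 1},
    {"tx": 0,"ty": -6,"tz": 0,"wx": 0,"wy": 0,"wz": 0,"gripper": 1}
  ]
}}

```text
time: 7.58
position: [0.6687, -0.0904, 0.1582]
tool_rot: [-0.09, 2.704, 0.021]
ft_force: [-0.6, 0.2, -0.8]
grip_width: 0.436
grip_force: 0.0
```

Request:
{"name": "jog_arm", "arguments": {
  "increments": [
    {"tx": 0,"ty": 0,"tz": 0,"wx": 0,"wy": 0,"wz": 0,"gripper": 1},
    {"tx": 0,"ty": 0,"tz": -20,"wx": 0,"wy": 0,"wz": 0,"gripper": 1},
    {"tx": 0,"ty": 0,"tz": -40,"wx": 0,"wy": 0,"wz": 0,"gripper": 1},
    {"tx": 0,"ty": 0,"tz": -60,"wx": 0,"wy": 0,"wz": 0,"gripper": 1},
    {"tx": 0,"ty": 0,"tz": -80,"wx": 0,"wy": 0,"wz": 0,"gripper": 1}
  ]
}}

```text
time: 8.0
position: [0.6346, -0.0927, 0.2314]
tool_rot: [-0.09, 2.704, 0.02]
ft_force: [0.9, 0.4, 0.8]
grip_width: 0.82
grip_force: 0.0
```

Run:
```python
from h import *
st(); im=vision.get_image("wrist"); cv2.imwrite("pics/w3.png",im["color"])
for a in (-.06,0,.06): print(a,np.round(proj(im,[W(.09*np.cos(a),.09*np.sin(a),z) for z in (.186,.048)]),1).tolist())
hsv=cv2.cvtColor(im["color"],cv2.COLOR_BGR2HSV); m=((hsv[...,0]<6)|(hsv[...,0]>174))&(hsv[...,1]>150)&(hsv[...,2]>50)
for r in range(60,300,20):
    c=np.where(m[r,200:440])[0]
    if len(c)>3: print(r,200+c.min(),200+c.max())
# tray handle: grasp from above, modest tilt, keeping under speed
o=O(15); b=W(0,.31,.115)
plan([(W(-.03,.12,.26),O(20)),(G(b,o,.08),o),(G(b,o),o)])
```

```text
{'time': 8.0, 'position': [0.635, -0.093, 0.231], 'tool_rot': [-0.09, 2.704, 0.02], 'ft_force': [0.916, 0.436, 0.763], 'grip_width': 0.82, 'grip_force': 0.0, 'joint_positions': [0.165, -0.001, -0.007, 1.872, -0.126, 0.849, 1.858]}
-0.06 [[298.9, 227.6], [303.2, 129.2]]
0 [[306.8, 227.8], [308.6, 129.3]]
0.06 [[314.6, 227.6], [314.0, 129.2]]
140 301 319
160 301 315
[77.1, 118.9, -62.7] [-0.001, 0.093, 0.001]
[16.1, 190.0, 85.7] [-0.0, 0.087, -0.0]
[-0.0, 0.0, 80.0] [0.0, 0.0, 0.0]
```

View pics/w3.png

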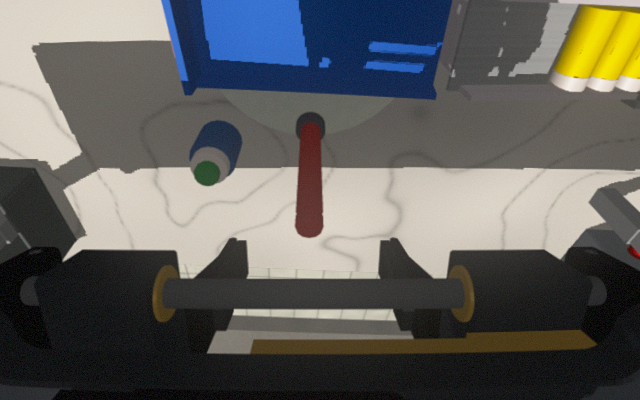

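The wrist view shows the post top at (309,228), which gives a joint value of about 0.015. The channel edge (185,95)–(437,98) lines up with the tray edge, so it has clicked into the middle detent. Next is the tray bar.

Run:
```python
from h import *
o=O(10); b=W(0,.31,.117)
plan([(W(0,.12,.25),O(16)),(W(-.005,.31,.2),o),(G(b,o),o)])
```

```text
[54.3, 118.9, -40.8] [-0.001, 0.163, 0.001]
[18.6, 190.0, 46.7] [-0.0, 0.105, -0.0]
[9.5, 0.0, 101.6] [0.0, 0.0, 0.0]
```

Request:
{"name": "jog_arm", "arguments": {
  "increments": [
    {"tx": 11,"ty": 20,"tz": -10,"wx": 0,"wy": 0.03,"wz": 0,"gripper": 0.8},
    {"tx": 22,"ty": 45,"tz": -18,"wx": 0,"wy": 0.06,"wz": 0,"gripper": 0.7},
    {"tx": 33,"ty": 70,"tz": -26,"wx": 0,"wy": 0.1,"wz": 0,"gripper": 0.6},
    {"tx": 44,"ty": 95,"tz": -34,"wx": 0,"wy": 0.13,"wz": 0,"gripper": 0.6},
    {"tx": 54,"ty": 119,"tz": -41,"wx": 0,"wy": 0.163,"wz": 0,"gripper": 0.6}
  ]
}}

```text
time: 8.47
position: [0.5602, 0.0227, 0.2453]
tool_rot: [-0.095, 2.868, 0.013]
ft_force: [0.8, 0.1, 0.2]
grip_width: 0.668
grip_force: 0.0
```

Request:
{"name": "jog_arm", "arguments": {
  "increments": [
    {"tx": 4,"ty": 30,"tz": 4,"wx": 0,"wy": 0.02,"wz": 0,"gripper": 0.6},
    {"tx": 8,"ty": 65,"tz": 12,"wx": 0,"wy": 0.04,"wz": 0,"gripper": 0.6},
    {"tx": 12,"ty": 105,"tz": 24,"wx": 0,"wy": 0.065,"wz": 0,"gripper": 0.6},
    {"tx": 16,"ty": 150,"tz": 36,"wx": 0,"wy": 0.085,"wz": 0,"gripper": 0.6},
    {"tx": 19,"ty": 190,"tz": 47,"wx": 0,"wy": 0.105,"wz": 0,"gripper": 0.6}
  ]
}}

```text
time: 8.88
position: [0.543, 0.2073, 0.1959]
tool_rot: [-0.098, 2.972, 0.009]
ft_force: [1.5, 0.0, -0.6]
grip_width: 0.601
grip_force: 0.0
```

Request:
{"name": "jog_arm", "arguments": {
  "increments": [
    {"tx": 0,"ty": 0,"tz": 0,"wx": 0,"wy": 0,"wz": 0,"gripper": 0.6},
    {"tx": 0,"ty": 0,"tz": 0,"wx": 0,"wy": 0,"wz": 0,"gripper": 0.6},
    {"tx": 0,"ty": 0,"tz": 0,"wx": 0,"wy": 0,"wz": 0,"gripper": 0.6},
    {"tx": 0,"ty": 0,"tz": 0,"wx": 0,"wy": 0,"wz": 0,"gripper": 0.6},
    {"tx": 0,"ty": 0,"tz": 0,"wx": 0,"wy": 0,"wz": 0,"gripper": 0.6}
  ]
}}

```text
time: 9.3
position: [0.5441, 0.2035, 0.1966]
tool_rot: [-0.093, 2.971, 0.008]
ft_force: [0.2, 0.4, -0.3]
grip_width: 0.6
grip_force: 0.0
```

Run:
```python
from h import *
st(); o=O(10); b=W(0,.31,.117); im=vision.get_image("wrist"); cv2.imwrite("pics/w4.png",im["color"])
print(np.round(proj(im,[W(-.03,.31,.115),W(0,.31,.115),W(.03,.31,.115)])).tolist())
plan([(G(b,o),o)])
```

```text
{'time': 9.3, 'position': [0.544, 0.203, 0.197], 'tool_rot': [-0.093, 2.971, 0.008], 'ft_force': [0.25, 0.408, -0.342], 'grip_width': 0.6, 'grip_force': 0.0, 'joint_positions': [-0.125, 0.083, -0.334, 1.8, 0.103, 1.109, 1.139]}
[[319.0, 163.0], [319.0, 200.0], [318.0, 234.0]]
[7.9, 6.4, 98.5] [-0.0, -0.005, -0.002]
```

View pics/w4.png

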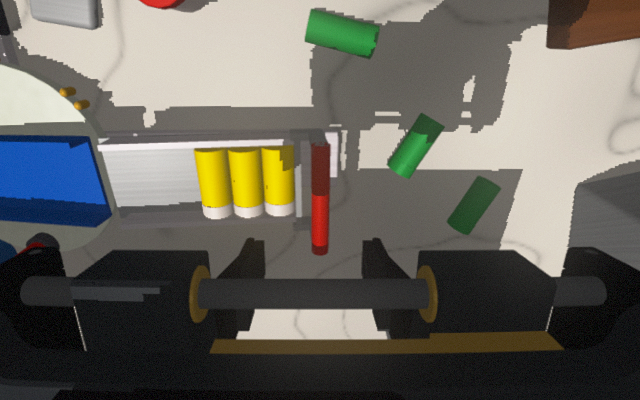

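The wrist view shows the red bar at (320,145–250), where I predicted column 319. The vials sit at (210–280,180) and the green look-alikes are at right. Before descending I'll check the tool axis against this picture.

Run:
```python
from h import *
o=O(10); b=W(0,.31,.117)
for _ in range(3):
    im=vision.get_image("wrist"); s=ctrl.get_state(); z=R.from_rotvec(s["tool_rot"]).as_matrix()[:,2]
    print(np.round(s["position"],4),np.round(proj(im,[s["position"],s["position"]+.08*z,b]),1).tolist())
plan([(G(b,o),o)])
```

```text
[0.5439 0.2038 0.1967] [[309.3, 256.1], [310.4, 210.9], [318.5, 201.2]]
[0.5438 0.2041 0.1966] [[309.4, 256.0], [310.4, 210.8], [318.2, 201.2]]
[0.5437 0.2043 0.1965] [[309.4, 256.0], [310.4, 210.8], [317.8, 201.4]]
[7.6, 5.7, 98.4] [0.0, -0.006, -0.001]
```

Request:
{"name": "jog_arm", "arguments": {
  "increments": [
    {"tx": 1,"ty": 1,"tz": 10,"wx": 0,"wy": 0,"wz": 0,"gripper": 0.6},
    {"tx": 3,"ty": 2,"tz": 20,"wx": 0,"wy": 0,"wz": 0,"gripper": 0.6},
    {"tx": 5,"ty": 2,"tz": 30,"wx": 0,"wy": 0,"wz": 0,"gripper": 0.6},
    {"tx": 6,"ty": 2,"tz": 40,"wx": 0,"wy": 0,"wz": 0,"gripper": 0.6},
    {"tx": 7,"ty": 2,"tz": 50,"wx": 0,"wy": 0,"wz": 0,"gripper": 0.6}
  ]
}}

```text
time: 9.92
position: [0.5442, 0.2071, 0.1439]
tool_rot: [-0.098, 2.973, 0.008]
ft_force: [0.3, 0.6, -0.1]
grip_width: 0.603
grip_force: 0.0
```

Request:
{"name": "jog_arm", "arguments": {
  "increments": [
    {"tx": 0,"ty": 0,"tz": 0,"wx": 0,"wy": 0,"wz": 0,"gripper": 0.6},
    {"tx": 0,"ty": 0,"tz": 0,"wx": 0,"wy": 0,"wz": 0,"gripper": 0.6},
    {"tx": 0,"ty": 0,"tz": 0,"wx": 0,"wy": 0,"wz": 0,"gripper": 0.6},
    {"tx": 0,"ty": 0,"tz": 0,"wx": 0,"wy": 0,"wz": 0,"gripper": 0.6},
    {"tx": 0,"ty": 0,"tz": 0,"wx": 0,"wy": 0,"wz": 0,"gripper": 0.6}
  ]
}}

```text
time: 10.33
position: [0.5452, 0.2075, 0.1464]
tool_rot: [-0.097, 2.971, 0.009]
ft_force: [0.3, 0.0, 0.2]
grip_width: 0.602
grip_force: 0.0
```

Run:
```python
from h import *
o=O(10); b=W(0,.31,.117); st(); plan([(G(b,o),o)])
```

```text
{'time': 10.333, 'position': [0.545, 0.208, 0.146], 'tool_rot': [-0.097, 2.971, 0.009], 'ft_force': [0.337, 0.017, 0.158], 'grip_width': 0.602, 'grip_force': 0.0, 'joint_positions': [-0.134, 0.129, -0.337, 1.856, 0.127, 1.01, 1.112]}
[0.9, 2.5, 48.7] [0.001, -0.005, 0.0]
```

Descend and pinch the bar with 15 N.

Request:
{"name": "jog_arm", "arguments": {
  "increments": [
    {"tx": 0,"ty": 1,"tz": 10,"wx": 0,"wy": 0,"wz": 0,"gripper": 0.6},
    {"tx": 1,"ty": 2,"tz": 20,"wx": 0,"wy": 0,"wz": 0,"gripper": 0.6},
    {"tx": 1,"ty": 2,"tz": 30,"wx": 0,"wy": 0,"wz": 0,"gripper": 0.6},
    {"tx": 1,"ty": 2,"tz": 40,"wx": 0,"wy": 0,"wz": 0,"gripper": 0.6},
    {"tx": 1,"ty": 2,"tz": 48,"wx": 0,"wy": 0,"wz": 0,"gripper": 0.6}
  ]
}}

```text
time: 10.75
position: [0.5511, 0.2094, 0.0961]
tool_rot: [-0.098, 2.974, 0.008]
ft_force: [0.5, 0.1, 0.2]
grip_width: 0.602
grip_force: 0.0
```

Request:
{"name": "jog_arm", "arguments": {
  "grip_force": 15,
  "increments": [
    {"tx": 0,"ty": 0,"tz": 0,"wx": 0,"wy": 0,"wz": 0,"gripper": 0.4},
    {"tx": 0,"ty": 0,"tz": 0,"wx": 0,"wy": 0,"wz": 0,"gripper": 0.2},
    {"tx": 0,"ty": 0,"tz": 0,"wx": 0,"wy": 0,"wz": 0,"gripper": 0},
    {"tx": 0,"ty": 0,"tz": 0,"wx": 0,"wy": 0,"wz": 0,"gripper": 0},
    {"tx": 0,"ty": 0,"tz": 0,"wx": 0,"wy": 0,"wz": 0,"gripper": 0}
  ]
}}

```text
time: 11.17
position: [0.5521, 0.21, 0.0989]
tool_rot: [-0.097, 2.971, 0.009]
ft_force: [-0.2, 0.5, 0.7]
grip_width: 0.306
grip_force: 0.0
```

Request:
{"name": "jog_arm", "arguments": {
  "increments": [
    {"tx": 0,"ty": 0,"tz": 0,"wx": 0,"wy": 0,"wz": 0,"gripper": 0},
    {"tx": 0,"ty": 0,"tz": 0,"wx": 0,"wy": 0,"wz": 0,"gripper": 0},
    {"tx": 0,"ty": 0,"tz": 0,"wx": 0,"wy": 0,"wz": 0,"gripper": 0},
    {"tx": 0,"ty": 0,"tz": 0,"wx": 0,"wy": 0,"wz": 0,"gripper": 0},
    {"tx": 0,"ty": 0,"tz": 0,"wx": 0,"wy": 0,"wz": 0,"gripper": 0}
  ]
}}

```text
time: 11.58
position: [0.5519, 0.2094, 0.0986]
tool_rot: [-0.097, 2.972, 0.008]
ft_force: [-1.5, -2.0, 3.0]
grip_width: 0.156
grip_force: 15.0
```

Run:
```python
from h import *
st(); s=ctrl.get_state(); o=R.from_rotvec(s["tool_rot"]); r=np.hypot(.191,.046); f=lambda t:W(0,.119+r*np.cos(t+.2363),.069+r*np.sin(t+.2363))
print("grasp",np.round(s["position"]-.019*o.as_matrix()[:,2],4),np.round(f(0),4))
for t in np.arange(.05,.46,.05): print(round(t,2),np.round(o.inv().apply(f(t)-f(0))*1000,1).tolist())
```

```text
{'time': 11.583, 'position': [0.552, 0.209, 0.099], 'tool_rot': [-0.097, 2.972, 0.008], 'ft_force': [-1.48, -1.986, 3.034], 'grip_width': 0.156, 'grip_force': 15.0, 'joint_positions': [-0.144, 0.193, -0.332, 1.889, 0.161, 0.92, 1.082]}
grasp [0.5487 0.2092 0.1173] [0.5491 0.2103 0.115 ]
0.05 [-1.6, -2.5, -9.4]
0.1 [-3.2, -5.6, -18.6]
0.15 [-4.7, -9.0, -27.6]
0.2 [-6.2, -13.0, -36.5]
0.25 [-7.7, -17.3, -45.2]
0.3 [-9.1, -22.1, -53.6]
0.35 [-10.5, -27.4, -61.8]
0.4 [-11.9, -33.0, -69.7]
0.45 [-13.2, -39.0, -77.4]
```

Request:
{"name": "jog_arm", "arguments": {
  "increments": [
    {"tx": -0.6,"ty": -1,"tz": -3.7,"wx": 0,"wy": 0,"wz": 0,"gripper": 0},
    {"tx": -1.3,"ty": -2,"tz": -7.5,"wx": 0,"wy": 0,"wz": 0,"gripper": 0},
    {"tx": -1.9,"ty": -3.2,"tz": -11.2,"wx": 0,"wy": 0,"wz": 0,"gripper": 0},
    {"tx": -2.5,"ty": -4.4,"tz": -14.9,"wx": 0,"wy": 0,"wz": 0,"gripper": 0},
    {"tx": -3.2,"ty": -5.6,"tz": -18.6,"wx": 0,"wy": 0,"wz": 0,"gripper": 0}
  ]
}}

```text
time: 12.0
position: [0.5522, 0.2041, 0.1173]
tool_rot: [-0.097, 2.972, 0.009]
ft_force: [2.6, -0.4, -3.7]
grip_width: 0.16
grip_force: 15.0
```

Request:
{"name": "jog_arm", "arguments": {
  "increments": [
    {"tx": -0.3,"ty": -0.7,"tz": -1.8,"wx": 0,"wy": 0,"wz": 0,"gripper": 0},
    {"tx": -0.6,"ty": -1.4,"tz": -3.6,"wx": 0,"wy": 0,"wz": 0,"gripper": 0},
    {"tx": -0.9,"ty": -2,"tz": -5.4,"wx": 0,"wy": 0,"wz": 0,"gripper": 0},
    {"tx": -1.2,"ty": -2.7,"tz": -7.2,"wx": 0,"wy": 0,"wz": 0,"gripper": 0},
    {"tx": -1.5,"ty": -3.4,"tz": -9,"wx": 0,"wy": 0,"wz": 0,"gripper": 0}
  ]
}}

```text
time: 12.42
position: [0.5524, 0.2008, 0.1264]
tool_rot: [-0.098, 2.972, 0.009]
ft_force: [2.7, 0.7, -3.3]
grip_width: 0.157
grip_force: 15.0
```

Request:
{"name": "jog_arm", "arguments": {
  "increments": [
    {"tx": -0.3,"ty": -0.8,"tz": -1.8,"wx": 0,"wy": 0,"wz": 0,"gripper": 0},
    {"tx": -0.6,"ty": -1.6,"tz": -3.6,"wx": 0,"wy": 0,"wz": 0,"gripper": 0},
    {"tx": -0.9,"ty": -2.4,"tz": -5.3,"wx": 0,"wy": 0,"wz": 0,"gripper": 0},
    {"tx": -1.2,"ty": -3.2,"tz": -7.1,"wx": 0,"wy": 0,"wz": 0,"gripper": 0},
    {"tx": -1.5,"ty": -4,"tz": -8.9,"wx": 0,"wy": 0,"wz": 0,"gripper": 0}
  ]
}}

```text
time: 12.83
position: [0.5526, 0.1971, 0.1356]
tool_rot: [-0.098, 2.972, 0.009]
ft_force: [3.4, 1.5, -2.6]
grip_width: 0.151
grip_force: 15.0
```

Run:
```python
from h import *
st(); T=vision.get_image("top"); cv2.imwrite("pics/top3.png",T["color"])
print([(np.round(d["bbox"]).astype(int).tolist(),round(d["conf"],2)) for d in vision.spot_in("top","vial1")])
s=ctrl.get_state(); g=s["position"]-.019*R.from_rotvec(s["tool_rot"]).as_matrix()[:,2]; h=W(0,.119,.069)
print("tip",np.arctan2(g[2]-h[2],np.hypot(*(g-h)[:2]))-.2363)
```

```text
{'time': 12.833, 'position': [0.553, 0.197, 0.136], 'tool_rot': [-0.098, 2.972, 0.009], 'ft_force': [3.392, 1.501, -2.616], 'grip_width': 0.151, 'grip_force': 15.004, 'joint_positions': [-0.12, 0.146, -0.328, 1.861, 0.129, 0.989, 1.132]}
[([187, 159, 200, 177], 0.64), ([292, 165, 299, 188], 0.56), ([284, 164, 292, 186], 0.49)]
tip 0.21232651536324582
```

Request:
{"name": "jog_arm", "arguments": {
  "increments": [
    {"tx": -0.3,"ty": -0.9,"tz": -1.7,"wx": 0,"wy": 0,"wz": 0,"gripper": 0},
    {"tx": -0.6,"ty": -1.7,"tz": -3.5,"wx": 0,"wy": 0,"wz": 0,"gripper": 0},
    {"tx": -0.9,"ty": -2.6,"tz": -5.2,"wx": 0,"wy": 0,"wz": 0,"gripper": 0},
    {"tx": -1.2,"ty": -3.4,"tz": -7,"wx": 0,"wy": 0,"wz": 0,"gripper": 0},
    {"tx": -1.5,"ty": -4.3,"tz": -8.7,"wx": 0,"wy": 0,"wz": 0,"gripper": 0}
  ]
}}

```text
time: 13.35
position: [0.5529, 0.1929, 0.1445]
tool_rot: [-0.098, 2.972, 0.009]
ft_force: [2.6, 2.8, -1.7]
grip_width: 0.157
grip_force: 15.0
```

Request:
{"name": "jog_arm", "arguments": {
  "increments": [
    {"tx": -0.3,"ty": -1,"tz": -1.7,"wx": 0,"wy": 0,"wz": 0,"gripper": 0},
    {"tx": -0.6,"ty": -1.9,"tz": -3.4,"wx": 0,"wy": 0,"wz": 0,"gripper": 0},
    {"tx": -0.8,"ty": -2.9,"tz": -5,"wx": 0,"wy": 0,"wz": 0,"gripper": 0},
    {"tx": -1.1,"ty": -3.8,"tz": -6.7,"wx": 0,"wy": 0,"wz": 0,"gripper": 0},
    {"tx": -1.4,"ty": -4.8,"tz": -8.4,"wx": 0,"wy": 0,"wz": 0,"gripper": 0}
  ]
}}

```text
time: 13.77
position: [0.5532, 0.1884, 0.1531]
tool_rot: [-0.098, 2.971, 0.01]
ft_force: [2.0, 4.7, -0.3]
grip_width: 0.151
grip_force: 15.0
```

Request:
{"name": "jog_arm", "arguments": {
  "increments": [
    {"tx": -0.3,"ty": -1,"tz": -1.6,"wx": 0,"wy": 0,"wz": 0,"gripper": 0},
    {"tx": -0.6,"ty": -2.1,"tz": -3.3,"wx": 0,"wy": 0,"wz": 0,"gripper": 0},
    {"tx": -0.8,"ty": -3.2,"tz": -4.9,"wx": 0,"wy": 0,"wz": 0,"gripper": 0},
    {"tx": -1.1,"ty": -4.2,"tz": -6.6,"wx": 0,"wy": 0,"wz": 0,"gripper": 0},
    {"tx": -1.4,"ty": -5.3,"tz": -8.2,"wx": 0,"wy": 0,"wz": 0,"gripper": 0}
  ]
}}

```text
time: 14.18
position: [0.5535, 0.1834, 0.1615]
tool_rot: [-0.098, 2.971, 0.011]
ft_force: [1.6, 4.9, -0.3]
grip_width: 0.151
grip_force: 15.0
```

Request:
{"name": "jog_arm", "arguments": {
  "increments": [
    {"tx": -0.3,"ty": -1.1,"tz": -1.6,"wx": 0,"wy": 0,"wz": 0,"gripper": 0},
    {"tx": -0.6,"ty": -2.2,"tz": -3.2,"wx": 0,"wy": 0,"wz": 0,"gripper": 0},
    {"tx": -0.8,"ty": -3.4,"tz": -4.7,"wx": 0,"wy": 0,"wz": 0,"gripper": 0},
    {"tx": -1.1,"ty": -4.5,"tz": -6.3,"wx": 0,"wy": 0,"wz": 0,"gripper": 0},
    {"tx": -1.4,"ty": -5.6,"tz": -7.9,"wx": 0,"wy": 0,"wz": 0,"gripper": 0}
  ]
}}

```text
time: 14.6
position: [0.5539, 0.1781, 0.1696]
tool_rot: [-0.099, 2.971, 0.011]
ft_force: [1.5, 5.5, 0.8]
grip_width: 0.151
grip_force: 15.0
```

Request:
{"name": "jog_arm", "arguments": {
  "increments": [
    {"tx": 0,"ty": 0,"tz": 0,"wx": 0,"wy": 0,"wz": 0,"gripper": 0},
    {"tx": 0,"ty": 0,"tz": 0,"wx": 0,"wy": 0,"wz": 0,"gripper": 0},
    {"tx": 0,"ty": 0,"tz": 0,"wx": 0,"wy": 0,"wz": 0,"gripper": 0},
    {"tx": 0,"ty": 0,"tz": 0,"wx": 0,"wy": 0,"wz": 0,"gripper": 0},
    {"tx": 0,"ty": 0,"tz": 0,"wx": 0,"wy": 0,"wz": 0,"gripper": 0}
  ]
}}

```text
time: 15.02
position: [0.5538, 0.1782, 0.1696]
tool_rot: [-0.099, 2.971, 0.011]
ft_force: [2.2, 4.8, 1.0]
grip_width: 0.154
grip_force: 15.0
```

Run:
```python
from h import *
st(); T=vision.get_image("top"); cv2.imwrite("pics/top4.png",T["color"])
cv2.imwrite("pics/top4c.png",cv2.resize(T["color"][120:240,230:420],None,fx=4,fy=4,interpolation=cv2.INTER_CUBIC))
s=ctrl.get_state(); g=s["position"]-.019*R.from_rotvec(s["tool_rot"]).as_matrix()[:,2]; h=W(0,.119,.069)
print("tip",np.arctan2(g[2]-h[2],np.hypot(*(g-h)[:2]))-.2363)
```

```text
{'time': 15.017, 'position': [0.554, 0.178, 0.17], 'tool_rot': [-0.099, 2.971, 0.011], 'ft_force': [2.237, 4.789, 0.968], 'grip_width': 0.154, 'grip_force': 15.005, 'joint_positions': [-0.092, 0.102, -0.315, 1.835, 0.099, 1.051, 1.192]}
tip 0.4089588905094082
```

View pics/top4c.png

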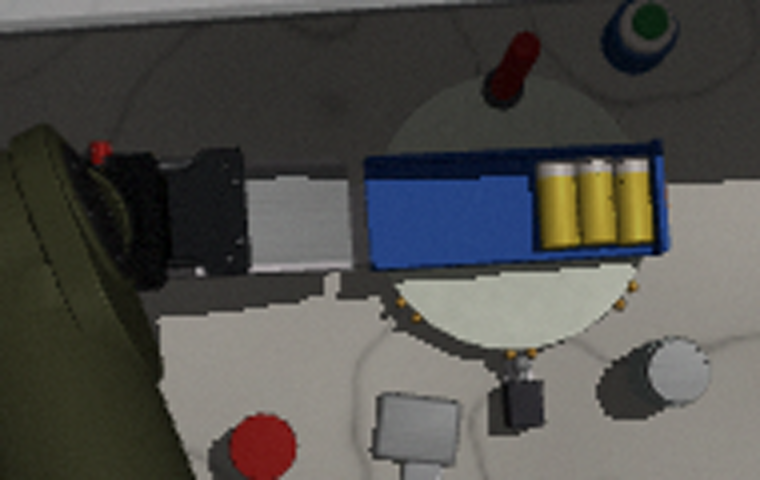

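The top view shows all three yellow vials side by side in the blue channel at the closed end, at (555–635,205). The tray is empty. Now I'll lower it.

Request:
{"name": "jog_arm", "arguments": {
  "increments": [
    {"tx": 0.6,"ty": 2.4,"tz": 3.1,"wx": 0,"wy": 0,"wz": 0,"gripper": 0},
    {"tx": 1.1,"ty": 4.6,"tz": 6.3,"wx": 0,"wy": 0,"wz": 0,"gripper": 0},
    {"tx": 1.7,"ty": 6.8,"tz": 9.6,"wx": 0,"wy": 0,"wz": 0,"gripper": 0},
    {"tx": 2.2,"ty": 8.9,"tz": 12.8,"wx": 0,"wy": 0,"wz": 0,"gripper": 0},
    {"tx": 2.8,"ty": 10.9,"tz": 16.1,"wx": 0,"wy": 0,"wz": 0,"gripper": 0}
  ]
}}

```text
time: 15.48
position: [0.5532, 0.1886, 0.1529]
tool_rot: [-0.099, 2.971, 0.009]
ft_force: [1.3, 5.3, 2.7]
grip_width: 0.156
grip_force: 15.0
```

Request:
{"name": "jog_arm", "arguments": {
  "increments": [
    {"tx": 0.6,"ty": 1.9,"tz": 3.4,"wx": 0,"wy": 0,"wz": 0,"gripper": 0},
    {"tx": 1.2,"ty": 3.8,"tz": 6.8,"wx": 0,"wy": 0,"wz": 0,"gripper": 0},
    {"tx": 1.7,"ty": 5.6,"tz": 10.2,"wx": 0,"wy": 0,"wz": 0,"gripper": 0},
    {"tx": 2.3,"ty": 7.4,"tz": 13.7,"wx": 0,"wy": 0,"wz": 0,"gripper": 0},
    {"tx": 2.9,"ty": 9.1,"tz": 17.1,"wx": 0,"wy": 0,"wz": 0,"gripper": 0}
  ]
}}

```text
time: 15.9
position: [0.5526, 0.1973, 0.1352]
tool_rot: [-0.098, 2.971, 0.009]
ft_force: [1.5, 4.5, 1.6]
grip_width: 0.155
grip_force: 15.0
```

Request:
{"name": "jog_arm", "arguments": {
  "increments": [
    {"tx": 0.6,"ty": 1.6,"tz": 3.6,"wx": 0,"wy": 0,"wz": 0,"gripper": 0},
    {"tx": 1.2,"ty": 3.1,"tz": 7.1,"wx": 0,"wy": 0,"wz": 0,"gripper": 0},
    {"tx": 1.8,"ty": 4.6,"tz": 10.7,"wx": 0,"wy": 0,"wz": 0,"gripper": 0},
    {"tx": 2.4,"ty": 6,"tz": 14.3,"wx": 0,"wy": 0,"wz": 0,"gripper": 0},
    {"tx": 3,"ty": 7.4,"tz": 17.9,"wx": 0,"wy": 0,"wz": 0,"gripper": 0}
  ]
}}

```text
time: 16.32
position: [0.5522, 0.2043, 0.1168]
tool_rot: [-0.098, 2.972, 0.008]
ft_force: [2.1, 4.2, 0.1]
grip_width: 0.157
grip_force: 15.0
```

Request:
{"name": "jog_arm", "arguments": {
  "increments": [
    {"tx": 0.6,"ty": 1.2,"tz": 3.7,"wx": 0,"wy": 0,"wz": 0,"gripper": 0},
    {"tx": 1.3,"ty": 2.4,"tz": 7.4,"wx": 0,"wy": 0,"wz": 0,"gripper": 0},
    {"tx": 1.9,"ty": 3.5,"tz": 11.1,"wx": 0,"wy": 0,"wz": 0,"gripper": 0},
    {"tx": 2.6,"ty": 4.6,"tz": 14.9,"wx": 0,"wy": 0,"wz": 0,"gripper": 0},
    {"tx": 3.2,"ty": 5.6,"tz": 18.6,"wx": 0,"wy": 0,"wz": 0,"gripper": 0}
  ]
}}

```text
time: 16.73
position: [0.552, 0.2094, 0.0982]
tool_rot: [-0.097, 2.972, 0.007]
ft_force: [-5.7, -2.5, 22.6]
grip_width: 0.151
grip_force: 15.0
```

Request:
{"name": "jog_arm", "arguments": {
  "increments": [
    {"tx": 0,"ty": 0,"tz": 0,"wx": 0,"wy": 0,"wz": 0,"gripper": 0},
    {"tx": 0,"ty": 0,"tz": 0,"wx": 0,"wy": 0,"wz": 0,"gripper": 0.3},
    {"tx": 0,"ty": 0,"tz": 0,"wx": 0,"wy": 0,"wz": 0,"gripper": 0.6},
    {"tx": 0,"ty": 0,"tz": 0,"wx": 0,"wy": 0,"wz": 0,"gripper": 0.6},
    {"tx": 0,"ty": 0,"tz": 0,"wx": 0,"wy": 0,"wz": 0,"gripper": 0.6}
  ]
}}

```text
time: 17.15
position: [0.551, 0.2084, 0.0973]
tool_rot: [-0.096, 2.974, 0.006]
ft_force: [-0.2, -0.9, 0.3]
grip_width: 0.372
grip_force: 0.0
```

Run:
```python
from h import *
st(); o=O(10); p=ctrl.get_state()["position"]; u=O(25); g=W(.09,0,.172)
plan([(p+[0,0,.11],o),(W(.0,.14,.245),O(20)),(G(g,u,.07),u),(G(g,u),u)])
```

```text
{'time': 17.15, 'position': [0.551, 0.208, 0.097], 'tool_rot': [-0.096, 2.974, 0.006], 'ft_force': [-0.21, -0.928, 0.285], 'grip_width': 0.372, 'grip_force': 0.0, 'joint_positions': [-0.143, 0.194, -0.332, 1.891, 0.162, 0.921, 1.082]}
[-18.2, -0.1, -108.5] [-0.001, -0.009, -0.0]
[-4.8, -167.9, -37.4] [0.0, -0.175, 0.0]
[-55.2, -140.0, 48.6] [-0.0, -0.087, -0.0]
[-0.0, -0.0, 70.0] [0.0, 0.0, 0.0]
```

Request:
{"name": "jog_arm", "arguments": {
  "increments": [
    {"tx": -1,"ty": 0,"tz": -5,"wx": 0,"wy": 0,"wz": 0,"gripper": 0.6},
    {"tx": -4,"ty": 0,"tz": -25,"wx": 0,"wy": 0,"wz": 0,"gripper": 0.6},
    {"tx": -9,"ty": 0,"tz": -52,"wx": 0,"wy": 0,"wz": 0,"gripper": 0.6},
    {"tx": -13,"ty": 0,"tz": -80,"wx": 0,"wy": 0,"wz": 0,"gripper": 0.7},
    {"tx": -18,"ty": 0,"tz": -108,"wx": 0,"wy": 0,"wz": 0,"gripper": 0.8}
  ]
}}

```text
time: 17.57
position: [0.5508, 0.2093, 0.2088]
tool_rot: [-0.097, 2.973, 0.008]
ft_force: [0.8, 0.1, 0.4]
grip_width: 0.673
grip_force: 0.0
```

Request:
{"name": "jog_arm", "arguments": {
  "increments": [
    {"tx": -1,"ty": -28,"tz": -8,"wx": 0,"wy": -0.03,"wz": 0,"gripper": 0.9},
    {"tx": -2,"ty": -63,"tz": -15,"wx": 0,"wy": -0.065,"wz": 0,"gripper": 1},
    {"tx": -3,"ty": -98,"tz": -22,"wx": 0,"wy": -0.1,"wz": 0,"gripper": 1},
    {"tx": -4,"ty": -133,"tz": -30,"wx": 0,"wy": -0.14,"wz": 0,"gripper": 1},
    {"tx": -5,"ty": -168,"tz": -37,"wx": 0,"wy": -0.175,"wz": 0,"gripper": 1}
  ]
}}

```text
time: 17.98
position: [0.5607, 0.0402, 0.2459]
tool_rot: [-0.092, 2.795, 0.015]
ft_force: [0.7, 0.7, 0.8]
grip_width: 0.975
grip_force: 0.0
```

Request:
{"name": "jog_arm", "arguments": {
  "increments": [
    {"tx": 0,"ty": 0,"tz": 0,"wx": 0,"wy": 0,"wz": 0,"gripper": 1},
    {"tx": 0,"ty": 0,"tz": 0,"wx": 0,"wy": 0,"wz": 0,"gripper": 1},
    {"tx": 0,"ty": 0,"tz": 0,"wx": 0,"wy": 0,"wz": 0,"gripper": 1},
    {"tx": 0,"ty": 0,"tz": 0,"wx": 0,"wy": 0,"wz": 0,"gripper": 1},
    {"tx": 0,"ty": 0,"tz": 0,"wx": 0,"wy": 0,"wz": 0,"gripper": 1}
  ]
}}

```text
time: 18.4
position: [0.561, 0.0438, 0.2446]
tool_rot: [-0.096, 2.798, 0.017]
ft_force: [-0.9, 0.1, -0.3]
grip_width: 0.998
grip_force: 0.0
```

Run:
```python
from h import *
st(); u=O(25); g=W(.091,0,.172)
plan([(G(g,u,.07),u),(G(g,u),u)])
```

```text
{'time': 18.4, 'position': [0.561, 0.044, 0.245], 'tool_rot': [-0.096, 2.798, 0.017], 'ft_force': [-0.866, 0.069, -0.282], 'grip_width': 0.998, 'grip_force': 0.0, 'joint_positions': [0.046, -0.124, -0.171, 1.933, -0.002, 0.989, 1.512]}
[-55.1, -143.2, 47.6] [0.001, -0.094, 0.003]
[-0.0, -0.0, 70.0] [0.0, 0.0, 0.0]
```

Request:
{"name": "jog_arm", "arguments": {
  "increments": [
    {"tx": -8,"ty": -28,"tz": 8,"wx": 0,"wy": -0.019,"wz": 0,"gripper": 1},
    {"tx": -20,"ty": -57,"tz": 18,"wx": 0,"wy": -0.038,"wz": 0,"gripper": 1},
    {"tx": -32,"ty": -86,"tz": 28,"wx": 0,"wy": -0.056,"wz": 0,"gripper": 1},
    {"tx": -44,"ty": -115,"tz": 38,"wx": 0,"wy": -0.075,"wz": 0,"gripper": 1},
    {"tx": -55,"ty": -143,"tz": 47.5,"wx": 0,"wy": -0.094,"wz": 0,"gripper": 1}
  ]
}}

```text
time: 18.82
position: [0.6391, -0.0963, 0.2181]
tool_rot: [-0.092, 2.703, 0.02]
ft_force: [-0.0, -0.0, -0.0]
grip_width: 1.0
grip_force: 0.0
```

Request:
{"name": "jog_arm", "arguments": {
  "increments": [
    {"tx": 0,"ty": 0,"tz": 0,"wx": 0,"wy": 0,"wz": 0,"gripper": 1},
    {"tx": 0,"ty": 0,"tz": 0,"wx": 0,"wy": 0,"wz": 0,"gripper": 1},
    {"tx": 0,"ty": 0,"tz": 0,"wx": 0,"wy": 0,"wz": 0,"gripper": 1},
    {"tx": 0,"ty": 0,"tz": 0,"wx": 0,"wy": 0,"wz": 0,"gripper": 1},
    {"tx": 0,"ty": 0,"tz": 0,"wx": 0,"wy": 0,"wz": 0,"gripper": 1}
  ]
}}

```text
time: 19.23
position: [0.6383, -0.0941, 0.2191]
tool_rot: [-0.093, 2.703, 0.021]
ft_force: [0.1, -1.0, -0.3]
grip_width: 1.002
grip_force: 0.0
```

Run:
```python
from h import *
im=vision.get_image("wrist"); cv2.imwrite("pics/w5.png",im["color"]); st(); u=O(25); g=W(.091,0,.172)
s=ctrl.get_state(); z=R.from_rotvec(s["tool_rot"]).as_matrix()[:,2]
print(np.round(proj(im,[s["position"],s["position"]+.05*z,W(.09,0,.186)]),1).tolist())
plan([(G(g,u),u)])
```

```text
{'time': 19.283, 'position': [0.638, -0.094, 0.219], 'tool_rot': [-0.092, 2.703, 0.021], 'ft_force': [-0.603, 0.607, -0.292], 'grip_width': 0.997, 'grip_force': 0.0, 'joint_positions': [0.16, 0.015, 0.001, 1.882, -0.132, 0.822, 1.869]}
[[308.2, 256.3], [309.2, 224.4], [308.9, 237.2]]
[0.2, -0.1, 71.0] [0.001, 0.001, 0.003]
```

View pics/w5.png

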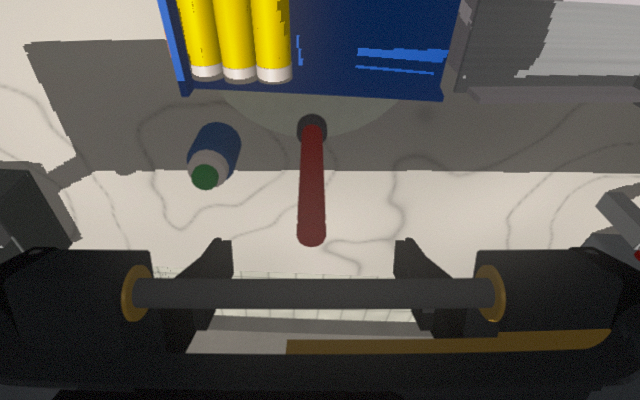

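The post top is at (312,238) and centred, with the vials at the closed end, (200–270,40). Descend and grip.

Request:
{"name": "jog_arm", "arguments": {
  "increments": [
    {"tx": 0,"ty": 1,"tz": 14,"wx": 0,"wy": 0,"wz": 0,"gripper": 1},
    {"tx": 0,"ty": 1,"tz": 28,"wx": 0,"wy": 0,"wz": 0,"gripper": 1},
    {"tx": 0,"ty": 1,"tz": 42,"wx": 0,"wy": 0,"wz": 0,"gripper": 1},
    {"tx": 0,"ty": 1,"tz": 56,"wx": 0,"wy": 0,"wz": 0,"gripper": 0.8},
    {"tx": 0,"ty": 1,"tz": 70,"wx": 0,"wy": 0,"wz": 0,"gripper": 0.6}
  ]
}}

```text
time: 19.7
position: [0.6681, -0.0926, 0.155]
tool_rot: [-0.09, 2.702, 0.02]
ft_force: [0.1, 0.2, -0.3]
grip_width: 0.921
grip_force: 0.0
```

Request:
{"name": "jog_arm", "arguments": {
  "grip_force": 35,
  "increments": [
    {"tx": 0,"ty": 0,"tz": 0,"wx": 0,"wy": 0,"wz": 0,"gripper": 0.4},
    {"tx": 0,"ty": 0,"tz": 0,"wx": 0,"wy": 0,"wz": 0,"gripper": 0.2},
    {"tx": 0,"ty": 0,"tz": 0,"wx": 0,"wy": 0,"wz": 0,"gripper": 0},
    {"tx": 0,"ty": 0,"tz": 0,"wx": 0,"wy": 0,"wz": 0,"gripper": 0},
    {"tx": 0,"ty": 0,"tz": 0,"wx": 0,"wy": 0,"wz": 0,"gripper": 0}
  ]
}}

```text
time: 20.12
position: [0.668, -0.0935, 0.1565]
tool_rot: [-0.088, 2.702, 0.019]
ft_force: [0.2, 0.1, -0.1]
grip_width: 0.554
grip_force: 0.0
```

Request:
{"name": "jog_arm", "arguments": {
  "increments": [
    {"tx": 0,"ty": 0,"tz": 0,"wx": 0,"wy": 0,"wz": 0,"gripper": 0},
    {"tx": 0,"ty": 0,"tz": 0,"wx": 0,"wy": 0,"wz": 0,"gripper": 0},
    {"tx": 0,"ty": 0,"tz": 0,"wx": 0,"wy": 0,"wz": 0,"gripper": 0},
    {"tx": 0,"ty": 0,"tz": 0,"wx": 0,"wy": 0,"wz": 0,"gripper": 0},
    {"tx": 0,"ty": 0,"tz": 0,"wx": 0,"wy": 0,"wz": 0,"gripper": 0}
  ]
}}

```text
time: 20.53
position: [0.6676, -0.0934, 0.1554]
tool_rot: [-0.089, 2.703, 0.02]
ft_force: [-1.0, -0.7, 1.1]
grip_width: 0.222
grip_force: 35.0
```

Run:
```python
from h import *
st(); o=R.from_rotvec(ctrl.get_state()["tool_rot"]); arc(.87,4,o,a0=0)
```

```text
{'time': 20.533, 'position': [0.668, -0.093, 0.155], 'tool_rot': [-0.089, 2.703, 0.02], 'ft_force': [-0.95, -0.744, 1.059], 'grip_width': 0.222, 'grip_force': 35.0, 'joint_positions': [0.152, 0.129, -0.003, 1.894, -0.14, 0.696, 1.874]}
angle -0.009 radius 0.0905 z 0.1727
0 0.04 [0.1, 3.9, -0.0]
0 0.09 [0.3, 7.8, -0.1]
0 0.13 [0.7, 11.7, -0.3]
0 0.17 [1.2, 15.6, -0.6]
0 0.22 [1.9, 19.4, -0.9]
1 0.26 [0.8, 3.8, -0.4]
1 0.3 [1.8, 7.6, -0.9]
1 0.35 [3.0, 11.3, -1.4]
1 0.39 [4.2, 14.9, -2.0]
1 0.43 [5.7, 18.5, -2.6]
2 0.48 [1.6, 3.5, -0.7]
2 0.52 [3.3, 7.0, -1.5]
2 0.57 [5.1, 10.3, -2.4]
2 0.61 [7.1, 13.6, -3.3]
2 0.65 [9.1, 16.7, -4.3]
3 0.7 [2.2, 3.1, -1.0]
3 0.74 [4.5, 6.0, -2.1]
3 0.78 [7.0, 8.8, -3.3]
3 0.83 [9.5, 11.6, -4.5]
3 0.87 [12.2, 14.2, -5.7]
```

Request:
{"name": "jog_arm", "arguments": {
  "increments": [
    {"tx": 0,"ty": 4,"tz": 0,"wx": 0,"wy": 0,"wz": 0,"gripper": 0},
    {"tx": 0.3,"ty": 8,"tz": -0.1,"wx": 0,"wy": 0,"wz": 0,"gripper": 0},
    {"tx": 0.7,"ty": 11.7,"tz": -0.3,"wx": 0,"wy": 0,"wz": 0,"gripper": 0},
    {"tx": 1.2,"ty": 15.6,"tz": -0.6,"wx": 0,"wy": 0,"wz": 0,"gripper": 0},
    {"tx": 1.9,"ty": 19.4,"tz": -0.9,"wx": 0,"wy": 0,"wz": 0,"gripper": 0}
  ]
}}

```text
time: 20.95
position: [0.665, -0.0775, 0.1557]
tool_rot: [-0.086, 2.701, 0.015]
ft_force: [2.3, -4.4, -1.5]
grip_width: 0.22
grip_force: 35.0
```

Request:
{"name": "jog_arm", "arguments": {
  "increments": [
    {"tx": 0.8,"ty": 3.8,"tz": -0.4,"wx": 0,"wy": 0,"wz": 0,"gripper": 0},
    {"tx": 1.8,"ty": 7.6,"tz": -0.9,"wx": 0,"wy": 0,"wz": 0,"gripper": 0},
    {"tx": 3,"ty": 11.3,"tz": -1.4,"wx": 0,"wy": 0,"wz": 0,"gripper": 0},
    {"tx": 4.2,"ty": 14.9,"tz": -2,"wx": 0,"wy": 0,"wz": 0,"gripper": 0},
    {"tx": 5.7,"ty": 18.5,"tz": -2.6,"wx": 0,"wy": 0,"wz": 0,"gripper": 0}
  ]
}}

```text
time: 21.37
position: [0.6577, -0.0584, 0.1557]
tool_rot: [-0.087, 2.701, 0.016]
ft_force: [6.2, -3.8, -3.5]
grip_width: 0.222
grip_force: 35.0
```

Request:
{"name": "jog_arm", "arguments": {
  "increments": [
    {"tx": 1.6,"ty": 3.5,"tz": -0.7,"wx": 0,"wy": 0,"wz": 0,"gripper": 0},
    {"tx": 3.3,"ty": 7,"tz": -1.5,"wx": 0,"wy": 0,"wz": 0,"gripper": 0},
    {"tx": 5.1,"ty": 10.3,"tz": -2.4,"wx": 0,"wy": 0,"wz": 0,"gripper": 0},
    {"tx": 7.1,"ty": 13.6,"tz": -3.3,"wx": 0,"wy": 0,"wz": 0,"gripper": 0},
    {"tx": 9.1,"ty": 16.7,"tz": -4.3,"wx": 0,"wy": 0,"wz": 0,"gripper": 0}
  ]
}}

```text
time: 21.78
position: [0.6464, -0.0423, 0.1558]
tool_rot: [-0.088, 2.701, 0.016]
ft_force: [3.0, -5.4, -2.3]
grip_width: 0.224
grip_force: 35.0
```

Run:
```python
from h import *
st(); o=R.from_rotvec(ctrl.get_state()["tool_rot"]); arc(.87,1,o)
```

```text
{'time': 21.783, 'position': [0.646, -0.042, 0.156], 'tool_rot': [-0.088, 2.701, 0.016], 'ft_force': [3.014, -5.416, -2.298], 'grip_width': 0.224, 'grip_force': 35.019, 'joint_positions': [0.085, 0.069, -0.036, 1.96, -0.07, 0.678, 1.73]}
angle 0.618 radius 0.0891 z 0.173
0 0.67 [2.5, 3.6, -1.2]
0 0.72 [5.1, 7.1, -2.4]
0 0.77 [7.9, 10.4, -3.7]
0 0.82 [10.8, 13.6, -5.1]
0 0.87 [13.9, 16.6, -6.6]
```

Last stretch: the lag is about 2–3 mm, so I'm using the measured remainder.

Request:
{"name": "jog_arm", "arguments": {
  "increments": [
    {"tx": 2.5,"ty": 3.6,"tz": -1.2,"wx": 0,"wy": 0,"wz": 0,"gripper": 0},
    {"tx": 5.1,"ty": 7.1,"tz": -2.4,"wx": 0,"wy": 0,"wz": 0,"gripper": 0},
    {"tx": 7.9,"ty": 10.4,"tz": -3.7,"wx": 0,"wy": 0,"wz": 0,"gripper": 0},
    {"tx": 10.8,"ty": 13.6,"tz": -5.1,"wx": 0,"wy": 0,"wz": 0,"gripper": 0},
    {"tx": 13.9,"ty": 16.6,"tz": -6.6,"wx": 0,"wy": 0,"wz": 0,"gripper": 0}
  ]
}}

```text
time: 22.2
position: [0.63, -0.0276, 0.1559]
tool_rot: [-0.086, 2.701, 0.015]
ft_force: [1.4, -6.6, 0.3]
grip_width: 0.216
grip_force: 35.0
```

Request:
{"name": "jog_arm", "arguments": {
  "increments": [
    {"tx": 0,"ty": 0,"tz": 0,"wx": 0,"wy": 0,"wz": 0,"gripper": 0},
    {"tx": 0,"ty": 0,"tz": 0,"wx": 0,"wy": 0,"wz": 0,"gripper": 0},
    {"tx": 0,"ty": 0,"tz": 0,"wx": 0,"wy": 0,"wz": 0,"gripper": 0},
    {"tx": 0,"ty": 0,"tz": 0,"wx": 0,"wy": 0,"wz": 0,"gripper": 0},
    {"tx": 0,"ty": 0,"tz": 0,"wx": 0,"wy": 0,"wz": 0,"gripper": 0}
  ]
}}

```text
time: 22.62
position: [0.6293, -0.027, 0.1558]
tool_rot: [-0.087, 2.703, 0.016]
ft_force: [-0.8, -5.7, 1.2]
grip_width: 0.223
grip_force: 35.0
```

Run:
```python
from h import *
st(); o=R.from_rotvec(ctrl.get_state()["tool_rot"]); arc(.87,1,o)
```

```text
{'time': 22.617, 'position': [0.629, -0.027, 0.156], 'tool_rot': [-0.087, 2.703, 0.016], 'ft_force': [-0.797, -5.655, 1.19], 'grip_width': 0.223, 'grip_force': 35.015, 'joint_positions': [0.069, 0.032, -0.049, 1.998, -0.051, 0.676, 1.688]}
angle 0.876 radius 0.0885 z 0.173
0 0.88 [-0.1, -0.1, 0.0]
0 0.87 [-0.2, -0.1, 0.1]
0 0.87 [-0.2, -0.2, 0.1]
0 0.87 [-0.3, -0.3, 0.1]
0 0.87 [-0.4, -0.4, 0.2]
```

Request:
{"name": "jog_arm", "arguments": {
  "increments": [
    {"tx": 0,"ty": -2,"tz": 0,"wx": 0,"wy": 0,"wz": 0,"gripper": 0},
    {"tx": 0,"ty": -2,"tz": 0,"wx": 0,"wy": 0,"wz": 0,"gripper": 0.4},
    {"tx": 0,"ty": -2,"tz": 0,"wx": 0,"wy": 0,"wz": 0,"gripper": 1},
    {"tx": 0,"ty": -2,"tz": 0,"wx": 0,"wy": 0,"wz": 0,"gripper": 1},
    {"tx": 0,"ty": -2,"tz": 0,"wx": 0,"wy": 0,"wz": 0,"gripper": 1}
  ]
}}

```text
time: 23.03
position: [0.6292, -0.0259, 0.1552]
tool_rot: [-0.089, 2.704, 0.02]
ft_force: [0.3, 1.1, -0.3]
grip_width: 0.44
grip_force: 0.0
```

Request:
{"name": "jog_arm", "arguments": {
  "increments": [
    {"tx": 0,"ty": 0,"tz": 0,"wx": 0,"wy": 0,"wz": 0,"gripper": 1},
    {"tx": 0,"ty": 0,"tz": 0,"wx": 0,"wy": 0,"wz": 0,"gripper": 1},
    {"tx": 0,"ty": 0,"tz": -20,"wx": 0,"wy": 0,"wz": 0,"gripper": 1},
    {"tx": 0,"ty": 0,"tz": -45,"wx": 0,"wy": 0,"wz": 0,"gripper": 1},
    {"tx": 0,"ty": 0,"tz": -70,"wx": 0,"wy": 0,"wz": 0,"gripper": 1}
  ]
}}

```text
time: 23.45
position: [0.5989, -0.0282, 0.2186]
tool_rot: [-0.089, 2.705, 0.02]
ft_force: [0.7, -0.1, 0.0]
grip_width: 0.819
grip_force: 0.0
```

Request:
{"name": "jog_arm", "arguments": {
  "increments": [
    {"tx": 4,"ty": 35,"tz": -6,"wx": 0,"wy": 0.03,"wz": 0,"gripper": 1},
    {"tx": 8,"ty": 70,"tz": -12,"wx": 0,"wy": 0.06,"wz": 0,"gripper": 1},
    {"tx": 12,"ty": 105,"tz": -18,"wx": 0,"wy": 0.09,"wz": 0,"gripper": 1},
    {"tx": 16,"ty": 140,"tz": -24,"wx": 0,"wy": 0.12,"wz": 0,"gripper": 1},
    {"tx": 20,"ty": 170,"tz": -30,"wx": 0,"wy": 0.15,"wz": 0,"gripper": 1}
  ]
}}

```text
time: 23.87
position: [0.557, 0.1419, 0.2383]
tool_rot: [-0.095, 2.853, 0.015]
ft_force: [0.9, 0.9, -1.1]
grip_width: 0.996
grip_force: 0.0
```

Request:
{"name": "jog_arm", "arguments": {
  "increments": [
    {"tx": 0,"ty": 30,"tz": 0,"wx": 0,"wy": 0.03,"wz": 0,"gripper": 1},
    {"tx": 0,"ty": 60,"tz": 0,"wx": 0,"wy": 0.06,"wz": 0,"gripper": 1},
    {"tx": 0,"ty": 80,"tz": 0,"wx": 0,"wy": 0.09,"wz": 0,"gripper": 1},
    {"tx": 0,"ty": 80,"tz": 0,"wx": 0,"wy": 0.09,"wz": 0,"gripper": 1},
    {"tx": 0,"ty": 80,"tz": 0,"wx": 0,"wy": 0.09,"wz": 0,"gripper": 1}
  ]
}}

```text
time: 24.28
position: [0.5525, 0.2204, 0.2372]
tool_rot: [-0.1, 2.943, 0.01]
ft_force: [-0.0, -0.5, 0.2]
grip_width: 0.999
grip_force: 0.0
```

Run:
```python
from h import *
T=vision.get_image("top"); st()
cv2.imwrite("pics/top5c.png",cv2.resize(T["color"][110:250,220:430],None,fx=3.7,fy=3.7,interpolation=cv2.INTER_CUBIC))
for a in (.81,.87,.93): print(a,np.round((proj(T,W(.09*np.cos(a),.09*np.sin(a),.186))[0]-[220,110])*3.7).tolist(),np.round((proj(T,W(.106*np.sin(a),-.106*np.cos(a),.06))[0]-[220,110])*3.7).tolist())
```

```text
{'time': 24.333, 'position': [0.553, 0.219, 0.237], 'tool_rot': [-0.097, 2.943, 0.009], 'ft_force': [0.612, -0.693, -0.548], 'grip_width': 0.998, 'grip_force': 0.0, 'joint_positions': [-0.149, 0.07, -0.335, 1.736, 0.111, 1.162, 1.121]}
0.81 [432.0, 126.0] [598.0, 126.0]
0.87 [428.0, 132.0] [591.0, 121.0]
0.93 [423.0, 138.0] [585.0, 117.0]
```

View pics/top5c.png

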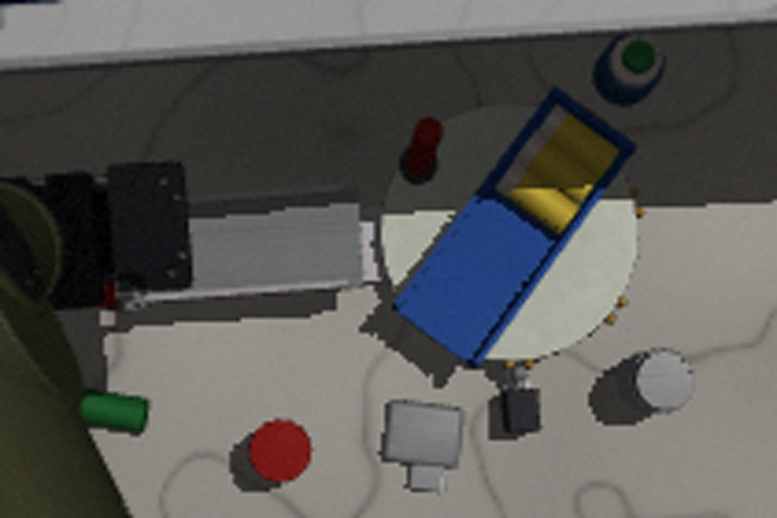

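The final view shows the post top at (428,131), which is 0.87. The closed end with the three vials points at the reader at (630,70), the tray is down, and the gripper is clear.

```bash
python3 -c "
from h import *
print(ctrl.close_job())"
```

```text
the job is handed in; nothing more can be done
None
```

The job is handed in: all three vials rolled into the channel, the tray is back down, and the turntable sits in the +0.87 detent with its closed end at the reader. Joint 2 read −0.301 against its −0.300 limit once during the approach, and nothing was flagged.

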